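# Clear the welding table: sort the fixture parts and crib the tubes

## Robot

A 6-joint arm with a two-finger parallel gripper is mounted at the origin on the work surface. World frame = base frame: x ahead of the robot, y to its left, z up, the work surface at z = 0. Lengths are in m, angles in rad, forces in N, time in s.
With the tool pointing down it reaches from about 0.3 to 0.775 m from the base axis. Payload 14.6 kg.
Tool frame: the origin (TCP) lies on the centre line of the jaws, within the pads' length; the fingertips stand 19 mm ahead of it and the grasp point (between the pads) is the TCP; z points along the fingers, y is the line along which they close (so a half turn about z gives the same grasp; the last joint's range is limited). The gripper opens to 94 mm and grips with 3 to 60 N. Pads are 16 mm wide; open, the fingers measure 119 mm over their backs; the gripper's body (75 mm by 177 mm) begins 78 mm behind the grasp point.
Start: joints at [1.151, 0.3, 1.521, -0, 1.321, -0.067], TCP at [0.19, 0.516, 0.224] pointing down, gripper open.
Joint ranges: [-3.03, 3.03], [-0.79, 2.21], [0.23, 2.52], [-1.04, 4.18], [0, 3.07], [-2.55, 2.55]. Speed limits (rad/s): [2.22, 2.22, 2.57, 3.14, 3.14, 3.14].

## Interface

Orientations are given as [roll, pitch, yaw] about the fixed x, y, z axes, in that order (R = Rz(yaw) Ry(pitch) Rx(roll)).
In Python, from station import get_obs, camera, workorder gives the robot as it stands.
- The arm moves only by the tool play_rows, never from a script. Its argument "motion" is a list that holds one entry, the list of rows, each a list of 7 numbers: the shift along the tool's x, y, z as a fraction of full scale, then the turn, a rotation vector about the tool's x, y, z as a fraction of full scale, then the opening, from -1 (shut) to 1 (fully open). In form: [[[x, y, z, ax, ay, az, grip], ...]]. A call has 1 to 10 rows; each row is the pose to reach, as a shift and turn from the pose commanded when the call began, along the tool's axes at that moment, turning the shorter way round; what a row does not reach only later rows make up. Full scale, the value 1, is 0.25 m for a shift and 2 pi rad for a turn. A row lasts 1/10 s, in which the tool goes at most 50 mm and 8.59 degrees, less where a joint would pass 70% of its speed; a pose out of reach is approached as far as the arm can. A call with a number of a shift or a turn outside -1 to 1 is refused whole. A call with a gripper value outside its range is refused whole. The fingers move at their own pace and stop on an object; "grip_force" is the grip in N (left out, the last holds). Time passes only in rows, so rows that repeat a pose let the fingers close. It gives the time, the measured TCP pose, the force, the opening and the grip force at its end, in the units of the state.
- get_obs(): the state, without advancing time (a new reading comes with each control period).
- camera(name): name is "scene" or "side" or "wrist"; returns a dict with "frame" (420x560x3 uint8, red, green, blue), "z_map" (420x560 float32, m along the optical axis (not along the pixel's ray), 0 where there is no reading), "camera_matrix" (3x3 intrinsics, pixels), "T" (4x4, takes a point from camera to world coordinates); the wrist camera has in their place "T_tool_cam" (4x4, takes a point from camera to tool coordinates, whose origin is the TCP and whose axes are the flange's). Camera axes: x right, y up, looking along -z (the intrinsics and any distortion apply to the point x, -y, -z); pixel columns grow to the right and rows downward; lengths in m; the calibration is good to about 2 mm. The wrist camera is an equidistant fisheye: a pixel r from the principal point sees the ray r / f radians off the axis. A picture is of the moment at which its call begins: read the wrist's pose just before it.
- workorder.hand_in(): hands the job in; it is judged then, once.
The state is a dict: "time_s": time; "qpos": joint angles; "joint_vel": joint speeds; "tau": joint torques, N m; "ee_pos": TCP position; "eef_rot": TCP orientation; "force": force on the tool from outside, world axes, zero at the start; "moment": the same for the moment, N m; "grip_width": finger opening in m; "grip_force": force on a finger pad.
Only numpy, scipy, OpenCV 4.12 (cv2) and the standard library are available. Lean on these libraries where they do the work, as an engineer would, in place of code of your own. Each camera call takes 0.05 s, during which the arm holds its last target. There are 200 camera calls.

## Task

Clear the welding table: put every threaded stud into the round dish and every V-block into the rectangular tray, and stack the four square tubes crosswise on the plywood board, two lying along opposite edges of the board and the other two on top, across them, along the other two edges. Lay every tube centred lengthwise and about a centimetre in from its edge, and leave the tape measure, hammer and spray bottle alone.

Things in the scene. Friction and masses are not known exactly. Their poses are not given: they have to be found in the camera images.
- tube0: one of four identical square steel tubes (bare bright steel, open ends), 140 mm long, 25 x 25 mm across, about 0.2 kg, lying on the table at the start. Origin at its centre (12.5 mm above what it lies on), x along its length.
- tube1: one of four identical square steel tubes (bare bright steel, open ends), 140 mm long, 25 x 25 mm across, about 0.2 kg, lying on the table at the start. Origin at its centre (12.5 mm above what it lies on), x along its length.
- tube2: one of four identical square steel tubes (bare bright steel, open ends), 140 mm long, 25 x 25 mm across, about 0.2 kg, lying on the table at the start. Origin at its centre (12.5 mm above what it lies on), x along its length.
- tube3: one of four identical square steel tubes (bare bright steel, open ends), 140 mm long, 25 x 25 mm across, about 0.2 kg, lying on the table at the start. Origin at its centre (12.5 mm above what it lies on), x along its length.
- stud0: threaded clamping stud, one of up to three (some may be absent): a steel rod 14 mm in diameter and 80 mm long with a hexagonal nut near each end (nuts 24 mm across flats, 28 mm across corners, 12 mm thick, centred 32 mm from the middle, so 52 mm of bare rod between them), about 0.12 kg, lying down. Origin at its centre (12 mm above the table), x along the rod.
- stud1: threaded clamping stud, one of up to three (some may be absent): a steel rod 14 mm in diameter and 80 mm long with a hexagonal nut near each end (nuts 24 mm across flats, 28 mm across corners, 12 mm thick, centred 32 mm from the middle, so 52 mm of bare rod between them), about 0.12 kg, lying down. Origin at its centre (12 mm above the table), x along the rod.
- stud2: threaded clamping stud, one of up to three (some may be absent): a steel rod 14 mm in diameter and 80 mm long with a hexagonal nut near each end (nuts 24 mm across flats, 28 mm across corners, 12 mm thick, centred 32 mm from the middle, so 52 mm of bare rod between them), about 0.12 kg, lying down. Origin at its centre (12 mm above the table), x along the rod.
- block0: V-block, one of up to three (some may be absent): a steel block 60 mm long (x), 40 mm wide (y), 30 mm high (z) with a V-shaped groove 12 mm deep along x in its top; about 0.4 kg. Origin at the centre of that 60 x 40 x 30 mm box (15 mm above the table).
- block1: V-block, one of up to three (some may be absent): a steel block 60 mm long (x), 40 mm wide (y), 30 mm high (z) with a V-shaped groove 12 mm deep along x in its top; about 0.4 kg. Origin at the centre of that 60 x 40 x 30 mm box (15 mm above the table).
- block2: V-block, one of up to three (some may be absent): a steel block 60 mm long (x), 40 mm wide (y), 30 mm high (z) with a V-shaped groove 12 mm deep along x in its top; about 0.4 kg. Origin at the centre of that 60 x 40 x 30 mm box (15 mm above the table).
- board: square plywood board, 150 x 150 mm, 15 mm thick, fixed on the table; the tubes are stacked on it. Origin at the centre of its underside, x and y along its edges, z up.
- board_top (a point): centre of the board's top face, 15 mm above the table; axes as the board's.
- dish: round steel dish for the studs, fixed on the table: open top, 164 mm across at the rim and 140 mm at the foot (outside), 40 mm high, wall and floor 4 mm thick. Origin at the centre of its underside, z up.
- tray: rectangular grey tray for the V-blocks, fixed on the table: open top, 130 mm (x) by 220 mm (y) outside, 45 mm high, walls 4 mm thick, floor about 4 mm thick. Origin at the centre of its underside, z up.
- tape: bystander: tape measure, 70 x 40 x 65 mm, loose. Origin at the centre of its underside.
- hammer: bystander: hammer lying on the table at the robot's left, 260 mm long, loose.
- sprayer: bystander: white spray bottle with green head, 76 mm in diameter, 220 mm tall, loose. Origin at the centre of its underside.

How it is judged:
By the outcome, as a careful person would: the job done as asked, in the order asked, and still so for the second after the job is handed in, with the robot touching nothing.
Of stud0, stud1, stud2, block0, block1, block2 only 4 to 6 are there at a start; the rules pass over those that are not, and their reading is None.
At some moment in a run one of stud0, stud1, stud2, block0, block1, block2 may be knocked a few centimetres aside while the robot is not near it.
Once in a run the grip may slacken for a moment while it holds something.
It also fails if it takes over 210 s, if anything falls off the work surface, if the arm or the gripper's body presses on something with over 40 N, if the wrist force passes 120 N, or if a joint passes its speed limit or range.

## Working session

There is one attempt and no reset: what is moved stays moved. The work goes in short steps, Python scripts to look and compute and a tool call to move; the robot and the scene stay as the last step left them, time stands still between calls to the robot, and variables do not carry over. Pictures are saved under pics/ and viewed, at most 14 in all, crops included, and the job is handed in when it is done.

Besides the shell and the picture viewer there is one more tool, called after "Request:" as name([rows], argument=value, ...), one row to a line, values as JSON. play_rows: Moves the arm, as the interface text tells. Its arguments: {"type":"object","properties":{"motion":{"type":"array"},"grip_force":{"type":"number"}},"required":["motion"]}

```bash
ls; mkdir -p pics; cat > h.py <<'E'
import numpy as np, cv2
from station import get_obs, camera
from scipy.spatial.transform import Rotation as R
def cloud(c):
    K=np.array(c["camera_matrix"]); z=c["z_map"]; v,u=np.mgrid[:z.shape[0],:z.shape[1]]
    P=np.stack([(u-K[0,2])/K[0,0]*z,-(v-K[1,2])/K[1,1]*z,-z],-1)
    T=np.array(c["T"]); W=P@T[:3,:3].T+T[:3,3]; W[z==0]=np.nan
    return W
E
python3 - <<'E'
from h import *
o=get_obs(); print({k:np.round(v,3).tolist() for k,v in o.items()})
for n in("scene","side"):
    c=camera(n); cv2.imwrite(f"pics/{n}0.png",c["frame"][:,:,::-1]); W=cloud(c); np.save(n+"0.npy",W)
    print(n,np.round(c["T"],3).tolist(),np.round(c["camera_matrix"],1).tolist(),[k for k in c])
E
```

```text
pics
{'time_s': 0.0, 'qpos': [1.151, 0.3, 1.522, 0.0, 1.321, -0.067], 'joint_vel': [-0.001, -0.001, -0.0, -0.001, -0.001, -0.001], 'tau': [-0.001, -53.181, -35.273, 0.071, 0.025, -0.0], 'ee_pos': [0.19, 0.516, 0.224], 'eef_rot': [-3.14, -0.0, 2.789], 'force': [0.648, 0.504, -0.352], 'moment': [-0.032, 0.042, -0.003], 'grip_force': 0.0, 'grip_width': 0.094}
scene [[0.875, -0.334, 0.35, 1.041], [0.483, 0.578, -0.658, -0.919], [0.017, 0.745, 0.667, 1.004], [0.0, 0.0, 0.0, 1.0]] [[430.6, 0.0, 286.3], [0.0, 430.6, 212.7], [0.0, 0.0, 1.0]] ['frame', 'z_map', 'camera_matrix', 'T']
side [[-0.96, 0.188, -0.209, 0.257], [-0.28, -0.609, 0.742, 1.077], [0.012, 0.771, 0.637, 0.952], [0.0, 0.0, 0.0, 1.0]] [[393.1, 0.0, 285.4], [0.0, 393.1, 206.5], [0.0, 0.0, 1.0]] ['frame', 'z_map', 'camera_matrix', 'T']
```

View pics/scene0.png

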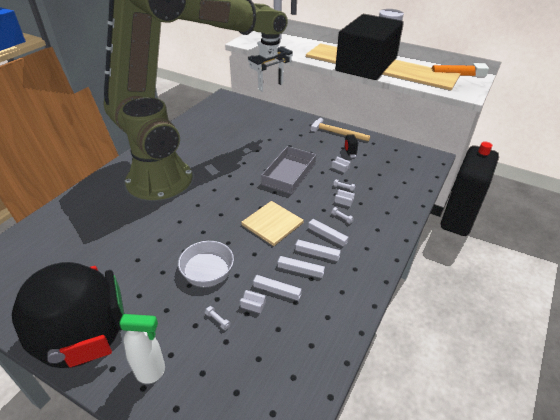

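View pics/side0.png

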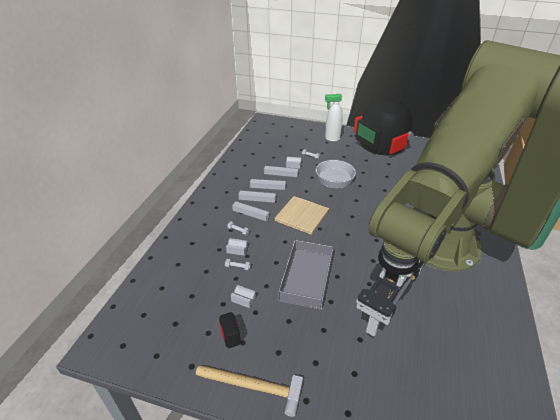

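The scene view shows four tubes (around pixels 328,232; 318,250; 301,267; 277,287), blocks (341,164; 345,198; 253,300), studs (344,185; 342,214; 217,318), the dish (207,264), the tray (289,169) and the board (272,222). The side view agrees. Next I turn the clouds into top-down components.

```bash
cat >> h.py <<'E'
def detect(W,lo=.006,hi=.3,res=.0015,mina=60):
    P=W.reshape(-1,3); P=P[np.isfinite(P).all(1)]
    P=P[(P[:,0]>.2)&(P[:,0]<.85)&(abs(P[:,1])<.7)&(P[:,2]>lo)&(P[:,2]<hi)]
    ij=((P[:,:2]-[.2,-.7])/res).astype(int); M=np.zeros((440,940),np.uint8); M[ij[:,0],ij[:,1]]=1
    M=cv2.morphologyEx(M,cv2.MORPH_CLOSE,np.ones((3,3)))
    n,L,st,_=cv2.connectedComponentsWithStats(M); lab=L[ij[:,0],ij[:,1]]; out=[]
    for k in range(1,n):
        Q=P[lab==k]
        if len(Q)<mina: continue
        zt=np.percentile(Q[:,2],97); 
        def rect(A):
            (cx,cy),(w,h),a=cv2.minAreaRect((A[:,:2]*1000).astype(np.float32))
            if w<h: w,h,a=h,w,a+90
            return np.round([cx,cy,w,h,(a+90)%180-90],1)
        T=Q[Q[:,2]>zt-.006]
        out.append((len(Q),round(zt*1000,1),rect(Q),rect(T)))
    return sorted(out,key=lambda o:o[2][1])
E
python3 - <<'E'
from h import *
for n in("scene","side"):
    W=np.load(n+"0.npy"); print(n,"table z",np.nanmedian(W[...,2][abs(W[...,2])<.02]))
    for o in detect(W): print(o[0],o[1],o[2].tolist(),o[3].tolist())
c=camera("wrist"); print(np.round(c["T_tool_cam"],3).tolist(),np.round(c["camera_matrix"],1).tolist())
E
```

```text
scene table z -0.0006983710811110377
7585 212.8 [295.7, -620.5, 221.0, 198.6, 51.4] [269.1, -616.5, 87.4, 83.1, 43.1]
2199 218.8 [517.6, -611.1, 88.6, 53.3, 33.7] [518.2, -599.7, 72.3, 28.6, 24.1]
203 24.7 [564.7, -406.7, 82.2, 26.7, -13.3] [565.4, -407.5, 80.5, 19.0, -13.4]
200 40.5 [469.1, -324.9, 109.1, 30.9, 38.1] [471.4, -327.5, 108.4, 23.8, 37.5]
369 31.3 [619.9, -314.3, 61.6, 44.2, 9.5] [620.1, -314.1, 60.9, 43.8, 10.2]
625 40.2 [401.0, -248.5, 161.4, 91.8, 50.1] [401.3, -247.5, 161.2, 88.6, 48.6]
513 27.1 [653.0, -237.8, 141.1, 28.1, 8.8] [653.0, -237.8, 141.1, 28.1, 8.8]
464 27.2 [676.2, -133.3, 139.9, 30.5, 11.8] [676.1, -134.2, 139.3, 28.7, 11.7]
399 27.1 [691.5, -47.5, 138.9, 30.6, 10.7] [690.9, -46.7, 138.0, 29.2, 10.2]
145 17.8 [442.8, -34.2, 62.2, 53.5, 77.3] [442.9, -34.1, 62.1, 53.5, 77.3]
972 18.1 [500.0, -1.3, 154.7, 151.8, -12.7] [502.3, -2.2, 152.2, 150.4, 78.1]
335 27.1 [684.2, 43.1, 140.4, 30.3, -8.1] [684.2, 43.5, 140.4, 29.0, -9.0]
311 45.0 [420.4, 171.7, 135.2, 38.5, 15.7] [420.1, 171.5, 133.2, 36.1, 14.5]
111 30.7 [664.8, 216.5, 61.6, 16.0, 10.7] [664.4, 21
[... 1488 characters left out ...]
6, 6.3]
130 31.7 [659.6, 251.0, 61.2, 14.3, 4.9] [659.2, 250.7, 59.4, 12.7, 6.2]
129 25.8 [629.2, 308.9, 78.8, 20.5, 4.2] [629.7, 308.9, 76.2, 20.5, 4.2]
449 46.7 [395.4, 383.7, 140.0, 51.8, 24.7] [396.0, 383.6, 138.2, 51.1, 24.7]
343 32.1 [567.3, 417.3, 62.0, 43.9, -7.4] [567.4, 417.7, 60.9, 41.7, -7.7]
545 67.4 [555.1, 545.4, 71.2, 41.8, -51.6] [555.4, 545.0, 67.4, 37.1, -52.9]
157 271.7 [209.3, 572.2, 18.9, 4.4, -15.7] [208.9, 572.2, 17.4, 2.8, -28.4]
1513 28.1 [466.3, 658.5, 259.9, 88.6, 2.9] [463.3, 668.2, 261.1, 88.0, 7.7]
[[0.0, 0.974, 0.226, 0.064], [1.0, -0.0, 0.0, -0.0], [0.001, 0.226, -0.974, -0.16], [0.0, 0.0, 0.0, 1.0]] [[325.2, 0.0, 276.7], [0.0, 325.2, 214.8], [0.0, 0.0, 1.0]]
```

Request:
play_rows([
  [[-1, -0.24, -0.2, 0, 0, 0, 1], [-1, -0.24, -0.2, 0, 0, 0, 1], [-1, -0.24, -0.2, 0, 0, 0, 1], [-1, -0.24, -0.2, 0, 0, 0, 1], [-1, -0.24, -0.2, 0, 0, 0, 1], [-1, -0.24, -0.2, 0, 0, 0, 1], [-1, -0.24, -0.2, 0, 0, 0, 1]],
])

```text
time_s: 0.85
ee_pos: [0.405, 0.3725, 0.2743]
eef_rot: [-3.142, -0.0, 2.786]
force: [-0.5, -0.4, -0.1]
grip_width: 0.094
grip_force: 0.0
```

Request:
play_rows([
  [[-0.536, -0.115, -0.104, 0, 0, -0.056, 1], [-0.536, -0.115, -0.104, 0, 0, -0.056, 1], [-0.536, -0.115, -0.104, 0, 0, -0.056, 1], [-0.536, -0.115, -0.104, 0, 0, -0.056, 1], [-0.536, -0.115, -0.104, 0, 0, -0.056, 1], [-0.536, -0.115, -0.104, 0, 0, -0.056, 1]],
])

```text
time_s: 1.45
ee_pos: [0.5183, 0.3015, 0.3]
eef_rot: [-3.141, -0.001, -3.141]
force: [0.1, 1.0, -0.4]
grip_width: 0.0939
grip_force: 0.0
```

```bash
cat >> h.py <<'E'
def wcloud(c=None):
    o=get_obs(); c=camera("wrist"); K=c["camera_matrix"]; z=c["z_map"]; v,u=np.mgrid[:z.shape[0],:z.shape[1]]
    x=(u-K[0,2])/K[0,0]; y=(v-K[1,2])/K[1,1]; r=np.hypot(x,y)+1e-9; t=np.tan(r)/r
    P=np.stack([x*t*z,-y*t*z,-z],-1); T=np.array(c["T_tool_cam"]); P=P@T[:3,:3].T+T[:3,3]
    Rm=R.from_euler("xyz",o["eef_rot"]).as_matrix(); W=P@Rm.T+o["ee_pos"]; W[(z==0)|(r>1.0)]=np.nan
    return W,c
E
python3 - <<'E'
from h import *
o=get_obs(); print(o["time_s"],np.round(o["ee_pos"],4),np.round(o["eef_rot"],4),np.round(o["qpos"],3))
W,c=wcloud(); np.save("w1.npy",W); cv2.imwrite("pics/w1.png",c["frame"][:,:,::-1])
print(np.nanmedian(W[...,2][abs(W[...,2])<.02]))
for q in detect(W): print(q[0],q[1],q[2].tolist(),q[3].tolist())
E
```

```text
1.45 [0.5183 0.3015 0.3   ] [-3.1414e+00 -9.0000e-04 -3.1413e+00] [ 0.466  0.372  1.253  0.     1.518 -1.105]
-0.00028497129714580294
281 25.3 [626.4, -228.7, 84.5, 22.7, -7.2] [640.7, -228.7, 59.0, 18.6, -14.7]
80 15.3 [435.5, -202.6, 63.1, 10.2, -6.4] [435.5, -200.8, 51.7, 6.8, -6.6]
195 25.7 [618.7, -144.0, 28.3, 25.4, -85.3] [618.0, -144.9, 27.2, 22.5, -75.7]
157 25.5 [631.1, -55.5, 27.2, 21.1, -83.3] [628.3, -55.7, 27.2, 16.2, -85.1]
7299 16.1 [498.9, -0.1, 152.2, 150.9, 77.6] [498.9, -0.3, 151.8, 150.9, 77.6]
750 25.6 [651.4, 49.7, 74.4, 26.8, -8.0] [651.8, 49.3, 74.0, 26.5, -9.0]
1082 30.3 [661.4, 232.8, 59.0, 41.1, 4.8] [659.7, 232.8, 54.6, 40.6, 4.8]
445 299.6 [515.9, 252.0, 21.3, 9.4, 34.7] [515.9, 252.0, 20.7, 9.1, 33.4]
3814 45.6 [411.3, 278.6, 220.1, 130.9, -86.9] [411.3, 278.6, 220.1, 130.9, -86.9]
708 24.0 [631.0, 303.3, 79.4, 27.9, 4.9] [631.0, 303.6, 79.4, 21.1, 4.9]
445 299.4 [516.0, 350.2, 21.0, 9.7, -32.2] [515.7, 350.1, 20.8, 9.4, -34.6]
1239 30.3 [569.5, 415.9, 60.2, 40.7, -7.4] [569.4, 416.0, 60.1, 40.5, -7.3]
1988 65.4 [560.5, 535.3, 80.5, 41.2, -53.4] [557.7, 541.2, 67.0, 38.6, -53.4]
2749 26.4 [466.9, 655.3, 260.2, 89.7, 2.6] [465.0, 639.9, 259.6, 89.3, -5.0]
```

```bash
cat >> h.py <<'E'
import json
from scipy.optimize import least_squares
def g(mm): return round(mm/94*2-1,2)
def plan(wps, save=True):
    """wps: calls, each a list of (x,y,z,yaw,opening_mm,nrows), metres/rad; prints rows per call from tracked commanded pose"""
    p=json.load(open("cmd.json"))
    for call in wps:
        x0=np.array(p[:3]); y0=p[3]; c,s=np.cos(y0),np.sin(y0); Rm=np.array([[c,s,0],[s,-c,0],[0,0,-1]]); out=[]; n=0
        for (x,y,z,yaw,op,k) in call:
            d=np.round(Rm.T@(np.array([x,y,z])-x0)/.25,3); a=np.round(-((yaw-y0+np.pi)%(2*np.pi)-np.pi)/2/np.pi,3)
            need=max(np.linalg.norm(np.array([x,y,z])-np.array(p[:3]))/.05, abs(yaw-p[3])/.15)
            out.append(f"[{d[0]:g}, {d[1]:g}, {d[2]:g}, 0, 0, {a:g}, {g(op):g}] x{k}"); n+=k
            if abs(d).max()>1 or k<need-.01: out.append(f"  !! need {need:.1f} rows")
            p=list(x0+Rm@d*.25)+[y0-a*2*np.pi]
        print("CALL",n); print("\n".join(out))
    if save: json.dump([float(v) for v in p],open("cmd.json","w"))
def dish(W,lo=.033,hi=.046,c=(.42,-.27)):
    P=W.reshape(-1,3); P=P[np.isfinite(P).all(1)]; P=P[(P[:,2]>lo)&(P[:,2]<hi)&(np.hypot(P[:,0]-c[0],P[:,1]-c[1])<.12)]
    f=lambda q:np.hypot(P[:,0]-q[0],P[:,1]-q[1])-q[2]
    s=least_squares(f,[c[0],c[1],.08],loss="soft_l1",f_scale=.002); return s.x.round(4),len(P),np.abs(f(s.x)).mean()
E
python3 - <<'E'
from h import *
x0=np.array([.19,.516,.224]); c,s=np.cos(2.789),np.sin(2.789); Rm=np.array([[c,s,0],[s,-c,0],[0,0,-1]])
q=x0+Rm@np.array([-1.536,-.355,-.304])*.25; json.dump(q.tolist()+[2.789+.056*2*np.pi],open("cmd.json","w")); print(q)
for n in("scene0","side0","w1"):
    W=np.load(n+".npy"); print(n,dish(W))
for n in("scene0","side0"):
    for o in detect(np.load(n+".npy"),mina=12):
        if .09<o[2][1]/1000<.33 and o[2][0]>550: print(n,o[0],o[1],o[2].tolist(),o[3].tolist())
a=np.radians(4.9)+np.pi
plan([[(.631,.3033,.10,a,50,6)],[(.631,.3033,.04,a,50,2),(.631,.3033,.0215,a,50,3),(.631,.3033,.0215,a,5,5)],[(.631,.3033,.15,a,5,4)]])
E
```

```text
[0.5197283  0.30010232 0.3       ]
scene0 (array([ 0.4292, -0.272 ,  0.0787]), 284, np.float64(0.0014778443356174111))
side0 (array([ 0.4259, -0.2686,  0.079 ]), 164, np.float64(0.002104118064825924))
w1 (array([ 0.42, -0.27,  0.08]), 0, np.float64(nan))
scene0 53 25.6 [713.5, 134.9, 42.8, 21.0, 14.9] [718.9, 136.0, 21.6, 13.6, 5.3]
scene0 24 25.6 [659.8, 146.1, 18.5, 14.0, 73.5] [660.0, 148.2, 12.9, 10.7, -84.9]
scene0 21 19.5 [680.1, 146.1, 23.2, 9.0, 0.9] [680.1, 146.1, 23.2, 9.0, 0.9]
scene0 111 30.7 [664.8, 216.5, 61.6, 16.0, 10.7] [664.4, 215.7, 57.1, 12.1, 2.4]
scene0 23 32.0 [644.0, 240.9, 24.5, 9.1, 47.2] [643.8, 241.7, 19.4, 5.0, 50.0]
scene0 50 29.8 [677.6, 245.2, 28.7, 20.6, 1.5] [677.0, 245.4, 26.8, 20.2, -0.1]
scene0 32 24.4 [609.7, 295.9, 30.5, 13.0, 18.7] [601.0, 293.5, 15.0, 10.5, 4.3]
scene0 35 24.4 [658.1, 299.6, 29.1, 13.5, -17.2] [662.8, 301.4, 18.7, 13.4, -43.5]
scene0 14 20.1 [632.4, 301.2, 13.2, 9.6, 72.6] [632.1, 301.1, 14.5, 6.9, 49.1]
side0 27 24.0 [716.7, 147.1, 20.9, 8.6, 18.7] [719.8, 148.1, 12.8, 6.6, 57.9]
side0 27 20.6 [690.0, 149.3, 26.5, 10.6, -17.7] [689.8, 149.2, 26.1, 10.4, -16.4]
side0 34 27.8 [657.9, 156.8, 19.9, 14.0, 63.7] [656.7, 155.6, 15.0, 9.4, 78.8]
side0 108 32.4 [661.6, 225.2, 60.5, 18.7, 6.3] [662.2, 223.3, 59.6, 14.6, 6.3]
side0 130 31.7 [659.6, 251.0, 61.2, 14.3, 4.9] [659.2, 250.7, 59.4, 12.7, 6.2]
side0 129 25.8 [629.2, 308.9, 78.8, 20.5, 4.2] [629.7, 308.9, 76.2, 20.5, 4.2]
CALL 6
[-0.445, 0.013, 0.8, 0, 0, -0.014, 0.06] x6
CALL 10
[-0, 0, 0.24, 0, 0, 0, 0.06] x2
[-0, 0, 0.314, 0, 0, 0, 0.06] x3
[-0, 0, 0.314, 0, 0, 0, -0.89] x5
CALL 4
[-0, 0, -0.514, 0, 0, 0, -0.89] x4h.py:51: RuntimeWarning: Mean of empty slice.
  s=least_squares(f,[c[0],c[1],.08],loss="soft_l1",f_scale=.002); return s.x.round(4),len(P),np.abs(f(s.x)).mean()
  ret = ret.dtype.type(ret / rcount)
```

Request:
play_rows([
  [[-0.445, 0.013, 0.8, 0, 0, -0.014, 0.06], [-0.445, 0.013, 0.8, 0, 0, -0.014, 0.06], [-0.445, 0.013, 0.8, 0, 0, -0.014, 0.06], [-0.445, 0.013, 0.8, 0, 0, -0.014, 0.06], [-0.445, 0.013, 0.8, 0, 0, -0.014, 0.06], [-0.445, 0.013, 0.8, 0, 0, -0.014, 0.06]],
])

```text
time_s: 2.1
ee_pos: [0.6294, 0.3035, 0.0956]
eef_rot: [-3.139, -0.007, -3.054]
force: [-0.8, -0.3, 0.4]
grip_width: 0.0512
grip_force: 0.0
```

Request:
play_rows([
  [[0, 0, 0.24, 0, 0, 0, 0.06], [0, 0, 0.24, 0, 0, 0, 0.06], [0, 0, 0.314, 0, 0, 0, 0.06], [0, 0, 0.314, 0, 0, 0, 0.06], [0, 0, 0.314, 0, 0, 0, 0.06], [0, 0, 0.314, 0, 0, 0, -0.89], [0, 0, 0.314, 0, 0, 0, -0.89], [0, 0, 0.314, 0, 0, 0, -0.89], [0, 0, 0.314, 0, 0, 0, -0.89], [0, 0, 0.314, 0, 0, 0, -0.89]],
], grip_force=35)

```text
time_s: 3.1
ee_pos: [0.631, 0.3034, 0.0221]
eef_rot: [3.141, 0.0, -3.055]
force: [-0.4, 1.2, 1.0]
grip_width: 0.0134
grip_force: 25.6
```

Request:
play_rows([
  [[0, 0, -0.514, 0, 0, 0, -0.89], [0, 0, -0.514, 0, 0, 0, -0.89], [0, 0, -0.514, 0, 0, 0, -0.89], [0, 0, -0.514, 0, 0, 0, -0.89]],
])

```text
time_s: 3.5
ee_pos: [0.6324, 0.3039, 0.1558]
eef_rot: [3.139, 0.007, -3.055]
force: [0.1, -0.1, -0.2]
grip_width: 0.0132
grip_force: 35.0
```

```bash
python3 - <<'E'
from h import *
a=np.radians(4.9)+np.pi;b=np.pi
plan([[(.58,.1,.2,a,5,6)],[(.48,-.1,.2,b,5,6)],[(.4275,-.27,.17,b,5,6)]])
E
```

```text
CALL 6
[0.274, -0.792, -0.2, 0, 0, 0, -0.89] x6
CALL 6
[0.468, -0.762, -0, 0, 0, 0.014, -0.89] x6
CALL 6
[0.21, -0.681, 0.12, 0, 0, -0, -0.89] x6
```

Request:
play_rows([
  [[0.274, -0.792, -0.2, 0, 0, 0, -0.89], [0.274, -0.792, -0.2, 0, 0, 0, -0.89], [0.274, -0.792, -0.2, 0, 0, 0, -0.89], [0.274, -0.792, -0.2, 0, 0, 0, -0.89], [0.274, -0.792, -0.2, 0, 0, 0, -0.89], [0.274, -0.792, -0.2, 0, 0, 0, -0.89]],
])

```text
time_s: 4.1
ee_pos: [0.5797, 0.0983, 0.2002]
eef_rot: [-3.141, -0.0, -3.057]
force: [0.3, 0.3, -0.8]
grip_width: 0.0126
grip_force: 35.0
```

Request:
play_rows([
  [[0.468, -0.762, 0, 0, 0, 0.014, -0.89], [0.468, -0.762, 0, 0, 0, 0.014, -0.89], [0.468, -0.762, 0, 0, 0, 0.014, -0.89], [0.468, -0.762, 0, 0, 0, 0.014, -0.89], [0.468, -0.762, 0, 0, 0, 0.014, -0.89], [0.468, -0.762, 0, 0, 0, 0.014, -0.89]],
])

```text
time_s: 4.7
ee_pos: [0.4793, -0.101, 0.1996]
eef_rot: [3.141, -0.001, 3.139]
force: [0.5, 0.2, -1.6]
grip_width: 0.0129
grip_force: 35.0
```

Request:
play_rows([
  [[0.21, -0.681, 0.12, 0, 0, 0, -0.89], [0.21, -0.681, 0.12, 0, 0, 0, -0.89], [0.21, -0.681, 0.12, 0, 0, 0, -0.89], [0.21, -0.681, 0.12, 0, 0, 0, -0.89], [0.21, -0.681, 0.12, 0, 0, 0, -0.89], [0.21, -0.681, 0.12, 0, 0, 0, -0.89], [0.21, -0.681, 0.12, 0, 0, 0, -0.89], [0.21, -0.681, 0.12, 0, 0, 0, -0.89]],
])

```text
time_s: 5.5
ee_pos: [0.428, -0.2688, 0.1705]
eef_rot: [3.141, 0.0, -3.141]
force: [-0.3, 0.7, -0.4]
grip_width: 0.013
grip_force: 35.0
```

```bash
python3 - <<'E'
from h import *
print(json.load(open("cmd.json")),get_obs()["ee_pos"],get_obs()["qpos"])
W,c=wcloud(); np.save("w2.npy",W); cv2.imwrite("pics/w2.png",c["frame"][:,:,::-1]); print(dish(W,c=(.4275,-.27)))
for q in detect(W): print(q[0],q[1],q[2].tolist(),q[3].tolist())
E
```

```text
[0.42740697877494827, -0.2701243507253206, 0.16999999999999996, 3.140858377202057] [ 0.42804497 -0.26882843  0.17045735] [-6.33308892e-01  2.54226371e-01  1.71086749e+00  1.20531509e-04
  1.17650703e+00 -2.20514036e+00]
(array([ 0.4278, -0.2721,  0.0781]), 2640, np.float64(0.0013164676569842515))
856 78.7 [473.9, -593.4, 49.3, 12.7, 65.1] [478.0, -578.7, 14.6, 4.4, 46.6]
160 20.2 [331.0, -533.7, 62.7, 8.3, -36.3] [332.8, -532.6, 48.2, 4.0, -37.7]
5290 129.5 [341.4, -520.2, 129.6, 18.8, -32.6] [300.2, -490.5, 33.2, 13.8, -10.6]
3136 118.5 [240.7, -510.3, 83.4, 21.0, 14.5] [262.3, -504.7, 32.7, 5.1, -0.3]
629 106.4 [215.8, -494.6, 34.6, 12.6, 50.7] [224.8, -487.5, 15.9, 8.4, -76.3]
67535 288.2 [418.4, -270.5, 165.1, 141.5, -88.8] [413.4, -269.4, 133.6, 37.2, -89.6]
298 25.4 [600.4, -250.5, 34.5, 13.9, 6.7] [600.3, -250.4, 34.4, 13.8, 6.0]
166 24.9 [627.8, -57.1, 26.5, 16.9, -75.0] [623.6, -57.6, 25.5, 7.8, -83.5]
6918 15.6 [488.8, 0.8, 151.9, 130.1, 77.7] [487.3, 1.1, 151.9, 126.9, 77.7]
```

View pics/w2.png

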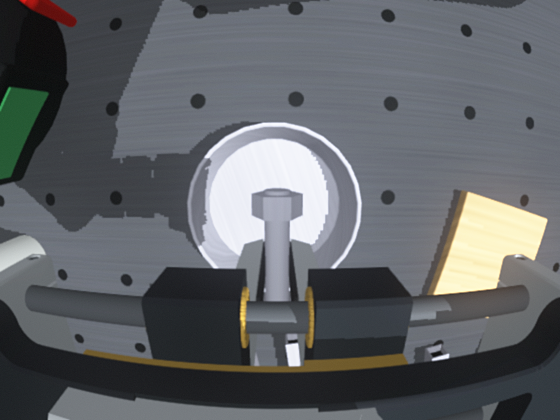

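```bash
python3 - <<'E'
from h import *
b=np.pi; x,y=.428,-.303
plan([[(x,y,.07,b,5,4),(x,y,.0275,b,5,3),(x,y,.0275,b,24,3)],[(x,y,.20,b,24,4),(.5,-.1,.25,b,50,6)],[(.62,.13,.27,b,50,8)]])
E
```

```text
CALL 10
[-0.002, -0.132, 0.4, 0, 0, -0, -0.89] x4
[-0.002, -0.132, 0.57, 0, 0, -0, -0.89] x3
[-0.002, -0.132, 0.57, 0, 0, -0, -0.49] x3
CALL 10
[-0, 0, -0.69, 0, 0, -0, -0.49] x4
[-0.288, 0.813, -0.89, 0, 0, -0, 0.06] x6
CALL 8
[-0.479, 0.92, -0.08, 0, 0, -0, 0.06] x8
```

Request:
play_rows([
  [[-0.002, -0.132, 0.4, 0, 0, 0, -0.89], [-0.002, -0.132, 0.4, 0, 0, 0, -0.89], [-0.002, -0.132, 0.4, 0, 0, 0, -0.89], [-0.002, -0.132, 0.4, 0, 0, 0, -0.89], [-0.002, -0.132, 0.57, 0, 0, 0, -0.89], [-0.002, -0.132, 0.57, 0, 0, 0, -0.89], [-0.002, -0.132, 0.57, 0, 0, 0, -0.89], [-0.002, -0.132, 0.57, 0, 0, 0, -0.49], [-0.002, -0.132, 0.57, 0, 0, 0, -0.49], [-0.002, -0.132, 0.57, 0, 0, 0, -0.49]],
])

```text
time_s: 6.55
ee_pos: [0.4282, -0.3033, 0.0292]
eef_rot: [-3.14, 0.001, 3.141]
force: [0.2, 0.2, -0.8]
grip_width: 0.0237
grip_force: 0.0
```

Request:
play_rows([
  [[0, 0, -0.69, 0, 0, 0, -0.49], [0, 0, -0.69, 0, 0, 0, -0.49], [0, 0, -0.69, 0, 0, 0, -0.49], [0, 0, -0.69, 0, 0, 0, -0.49], [-0.288, 0.813, -0.89, 0, 0, 0, 0.06], [-0.288, 0.813, -0.89, 0, 0, 0, 0.06], [-0.288, 0.813, -0.89, 0, 0, 0, 0.06], [-0.288, 0.813, -0.89, 0, 0, 0, 0.06], [-0.288, 0.813, -0.89, 0, 0, 0, 0.06], [-0.288, 0.813, -0.89, 0, 0, 0, 0.06]],
])

```text
time_s: 7.55
ee_pos: [0.5006, -0.0976, 0.2517]
eef_rot: [-3.141, 0.002, -3.139]
force: [-0.1, -0.4, -0.8]
grip_width: 0.0497
grip_force: 0.0
```

Request:
play_rows([
  [[-0.479, 0.92, -0.08, 0, 0, 0, 0.06], [-0.479, 0.92, -0.08, 0, 0, 0, 0.06], [-0.479, 0.92, -0.08, 0, 0, 0, 0.06], [-0.479, 0.92, -0.08, 0, 0, 0, 0.06], [-0.479, 0.92, -0.08, 0, 0, 0, 0.06], [-0.479, 0.92, -0.08, 0, 0, 0, 0.06], [-0.479, 0.92, -0.08, 0, 0, 0, 0.06], [-0.479, 0.92, -0.08, 0, 0, 0, 0.06]],
])

```text
time_s: 8.35
ee_pos: [0.6196, 0.1284, 0.2702]
eef_rot: [-3.141, -0.001, 3.14]
force: [-0.6, 0.7, 0.5]
grip_width: 0.05
grip_force: 0.0
```

```bash
python3 - <<'E'
from h import *
print(json.load(open("cmd.json")),get_obs()["ee_pos"],get_obs()["force"])
W,c=wcloud(); np.save("w3.npy",W); cv2.imwrite("pics/w3.png",c["frame"][:,:,::-1])
for q in detect(W,hi=.06): print(q[0],q[1],q[2].tolist(),q[3].tolist())
E
```

```text
[0.6199508210458033, 0.12998437675206906, 0.26999999999999996, 3.140858377202057] [0.61962075 0.12835511 0.27024263] [-0.56580699  0.69453294  0.47606982]
386 30.2 [621.8, -325.2, 59.7, 21.3, 8.1] [622.4, -327.5, 59.2, 17.1, 12.3]
482 28.4 [431.1, -302.1, 80.2, 26.7, -1.1] [430.9, -301.7, 76.6, 19.0, -1.3]
455 30.4 [616.8, -298.5, 60.9, 10.8, 9.5] [617.3, -298.5, 59.9, 10.5, 8.9]
2110 40.2 [427.1, -266.8, 162.5, 152.7, 12.4] [427.4, -253.6, 161.8, 127.0, 3.9]
1560 25.7 [652.8, -236.5, 140.6, 28.1, 7.9] [652.4, -236.7, 139.8, 27.8, 7.9]
1633 25.7 [669.3, -134.4, 126.4, 27.7, 11.6] [666.4, -135.1, 120.4, 27.5, 11.6]
1557 25.7 [676.3, -48.0, 110.6, 26.8, 10.1] [674.0, -48.5, 105.7, 26.8, 9.8]
11834 16.1 [499.1, -0.5, 151.1, 150.8, 77.6] [499.1, -0.5, 151.1, 150.8, 77.7]
1164 25.8 [660.0, 47.7, 90.0, 26.3, -9.0] [660.0, 47.6, 89.9, 26.3, -8.7]
836 24.2 [691.8, 145.1, 79.7, 27.8, -12.8] [692.0, 145.2, 79.0, 21.0, -11.9]
1508 30.4 [663.1, 232.4, 61.9, 40.9, 5.5] [662.9, 232.4, 62.0, 40.4, 6.1]
3539 45.4 [412.4, 279.0, 221.8, 129.9, -86.8] [412.4, 279.1, 221.7, 129.8, -86.8]
1242 30.5 [569.1, 416.0, 60.7, 42.3, -6.7] [569.3, 416.0, 60.2, 42.3, -6.7]
1026 59.1 [555.4, 525.4, 82.7, 33.6, -23.8] [552.1, 527.6, 74.0, 31.0, -24.8]
```

```bash
python3 - <<'E'
from h import *
b=np.pi; a=np.pi+np.radians(-12.4); x,y=.692,.1452; u,v=.428,-.240
plan([[(x,y,.08,a,50,6)],[(x,y,.04,a,50,2),(x,y,.0215,a,50,3),(x,y,.0215,a,5,5)],[(x,y,.2,a,5,5)],
[(.56,-.04,.2,a,5,6)],[(u,v,.17,b,5,7)],[(u,v,.07,b,5,4),(u,v,.0275,b,5,3),(u,v,.0275,b,24,3)],[(u,v,.20,b,24,5)]])
E
```

```text
CALL 6
[-0.288, 0.061, 0.76, 0, 0, 0.034, 0.06] x6
CALL 10
[-0, 0, 0.16, 0, 0, 0, 0.06] x2
[-0, 0, 0.234, 0, 0, 0, 0.06] x3
[-0, 0, 0.234, 0, 0, 0, -0.89] x5
CALL 5
[-0, 0, -0.714, 0, 0, 0, -0.89] x5
CALL 6
[0.358, -0.836, -0, 0, 0, 0, -0.89] x6
CALL 7
[0.346, -0.894, 0.12, 0, 0, -0.034, -0.89] x7
CALL 10
[-0, -0, 0.4, 0, 0, -0, -0.89] x4
[-0, -0, 0.57, 0, 0, -0, -0.89] x3
[-0, -0, 0.57, 0, 0, -0, -0.49] x3
CALL 5
[-0, -0, -0.69, 0, 0, -0, -0.49] x5
```

Request:
play_rows([
  [[-0.288, 0.061, 0.76, 0, 0, 0.034, 0.06], [-0.288, 0.061, 0.76, 0, 0, 0.034, 0.06], [-0.288, 0.061, 0.76, 0, 0, 0.034, 0.06], [-0.288, 0.061, 0.76, 0, 0, 0.034, 0.06], [-0.288, 0.061, 0.76, 0, 0, 0.034, 0.06], [-0.288, 0.061, 0.76, 0, 0, 0.034, 0.06]],
])

```text
time_s: 9.0
ee_pos: [0.6917, 0.1438, 0.0807]
eef_rot: [-3.141, -0.001, 2.926]
force: [-0.4, -0.1, 1.2]
grip_width: 0.0499
grip_force: 0.0
```

Request:
play_rows([
  [[0, 0, 0.16, 0, 0, 0, 0.06], [0, 0, 0.16, 0, 0, 0, 0.06], [0, 0, 0.234, 0, 0, 0, 0.06], [0, 0, 0.234, 0, 0, 0, 0.06], [0, 0, 0.234, 0, 0, 0, 0.06], [0, 0, 0.234, 0, 0, 0, -0.89], [0, 0, 0.234, 0, 0, 0, -0.89], [0, 0, 0.234, 0, 0, 0, -0.89], [0, 0, 0.234, 0, 0, 0, -0.89], [0, 0, 0.234, 0, 0, 0, -0.89]],
])

```text
time_s: 10.0
ee_pos: [0.692, 0.1453, 0.022]
eef_rot: [3.141, 0.0, 2.927]
force: [-0.6, 0.5, 0.7]
grip_width: 0.0133
grip_force: 25.7
```

Request:
play_rows([
  [[0, 0, -0.714, 0, 0, 0, -0.89], [0, 0, -0.714, 0, 0, 0, -0.89], [0, 0, -0.714, 0, 0, 0, -0.89], [0, 0, -0.714, 0, 0, 0, -0.89], [0, 0, -0.714, 0, 0, 0, -0.89]],
])

```text
time_s: 10.5
ee_pos: [0.6932, 0.1454, 0.2059]
eef_rot: [3.139, 0.007, 2.927]
force: [0.1, 0.0, -0.6]
grip_width: 0.0133
grip_force: 35.0
```

Request:
play_rows([
  [[0.358, -0.836, 0, 0, 0, 0, -0.89], [0.358, -0.836, 0, 0, 0, 0, -0.89], [0.358, -0.836, 0, 0, 0, 0, -0.89], [0.358, -0.836, 0, 0, 0, 0, -0.89], [0.358, -0.836, 0, 0, 0, 0, -0.89], [0.358, -0.836, 0, 0, 0, 0, -0.89]],
])

```text
time_s: 11.1
ee_pos: [0.5581, -0.0424, 0.1996]
eef_rot: [-3.141, -0.002, 2.924]
force: [-0.6, -0.8, -1.5]
grip_width: 0.0132
grip_force: 35.0
```

Request:
play_rows([
  [[0.346, -0.894, 0.12, 0, 0, -0.034, -0.89], [0.346, -0.894, 0.12, 0, 0, -0.034, -0.89], [0.346, -0.894, 0.12, 0, 0, -0.034, -0.89], [0.346, -0.894, 0.12, 0, 0, -0.034, -0.89], [0.346, -0.894, 0.12, 0, 0, -0.034, -0.89], [0.346, -0.894, 0.12, 0, 0, -0.034, -0.89], [0.346, -0.894, 0.12, 0, 0, -0.034, -0.89]],
])

```text
time_s: 11.8
ee_pos: [0.4277, -0.24, 0.1697]
eef_rot: [3.141, -0.001, 3.139]
force: [-1.3, -0.5, -1.1]
grip_width: 0.0127
grip_force: 35.0
```

Request:
play_rows([
  [[0, 0, 0.4, 0, 0, 0, -0.89], [0, 0, 0.4, 0, 0, 0, -0.89], [0, 0, 0.4, 0, 0, 0, -0.89], [0, 0, 0.4, 0, 0, 0, -0.89], [0, 0, 0.57, 0, 0, 0, -0.89], [0, 0, 0.57, 0, 0, 0, -0.89], [0, 0, 0.57, 0, 0, 0, -0.89], [0, 0, 0.57, 0, 0, 0, -0.49], [0, 0, 0.57, 0, 0, 0, -0.49], [0, 0, 0.57, 0, 0, 0, -0.49]],
])

```text
time_s: 12.8
ee_pos: [0.4284, -0.2402, 0.0292]
eef_rot: [-3.141, 0.001, 3.141]
force: [0.5, -0.7, -0.1]
grip_width: 0.0235
grip_force: 0.0
```

Request:
play_rows([
  [[0, 0, -0.69, 0, 0, 0, -0.49], [0, 0, -0.69, 0, 0, 0, -0.49], [0, 0, -0.69, 0, 0, 0, -0.49], [0, 0, -0.69, 0, 0, 0, -0.49], [0, 0, -0.69, 0, 0, 0, -0.49]],
])

```text
time_s: 13.3
ee_pos: [0.4288, -0.2406, 0.2044]
eef_rot: [-3.138, 0.006, 3.141]
force: [-0.9, 0.2, -0.5]
grip_width: 0.0242
grip_force: 0.0
```

Request:
play_rows([
  [[-0.3, -0.52, -0.2, 0, 0, 0, 0.06], [-0.3, -0.52, -0.2, 0, 0, 0, 0.06], [-0.3, -0.52, -0.2, 0, 0, 0, 0.06], [-0.3, -0.52, -0.2, 0, 0, 0, 0.06], [-0.3, -0.52, -0.2, 0, 0, 0, 0.06], [-0.3, -0.52, -0.2, 0, 0, 0, 0.06], [-0.3, -0.52, -0.2, 0, 0, 0, 0.06]],
])

```text
time_s: 14.0
ee_pos: [0.5023, -0.3688, 0.25]
eef_rot: [3.141, -0.001, 3.141]
force: [0.2, -1.1, -0.6]
grip_width: 0.0497
grip_force: 0.0
```

```bash
python3 - <<'E'
from h import *
p=json.load(open("cmd.json"));p=[p[0]+.075,p[1]-.13,p[2]+.05,p[3]];json.dump(p,open("cmd.json","w"))
print(p,get_obs()["ee_pos"],get_obs()["force"])
W,c=wcloud(); cv2.imwrite("pics/w4.png",c["frame"][:,:,::-1])
for q in detect(W,hi=.06): print(q[0],q[1],q[2].tolist(),q[3].tolist())
E
```

```text
[0.5029868484392843, -0.3699799804805006, 0.24999999999999994, 3.140858377202057] [ 0.50232422 -0.36880631  0.24998305] [ 0.21470988 -1.07025593 -0.59302751]
191 59.4 [393.3, -635.9, 35.4, 9.8, 33.0] [393.8, -635.6, 34.1, 9.6, 33.3]
950 58.5 [496.7, -584.5, 72.2, 29.6, 16.0] [495.1, -583.4, 71.1, 26.2, 18.9]
761 59.4 [341.4, -521.6, 127.4, 6.1, -36.9] [341.7, -521.3, 125.9, 3.9, -37.7]
880 24.3 [562.6, -406.7, 78.9, 27.7, -12.9] [562.8, -406.6, 78.3, 20.2, -12.1]
882 30.2 [619.5, -319.8, 59.3, 31.7, 10.3] [618.4, -319.7, 56.6, 31.8, 9.6]
992 28.4 [430.7, -303.8, 80.3, 28.5, -1.5] [430.7, -304.1, 78.7, 20.8, -1.5]
5792 40.2 [428.2, -272.0, 162.3, 162.0, 74.3] [428.2, -272.0, 162.3, 162.0, 74.3]
468 25.6 [606.4, -244.5, 48.1, 25.9, 6.1] [606.4, -245.1, 48.0, 25.6, 3.0]
916 28.4 [429.9, -241.5, 79.8, 27.1, 0.5] [430.0, -241.7, 79.5, 19.8, 0.1]
257 25.7 [632.9, -55.9, 27.6, 24.9, -81.6] [633.0, -55.8, 27.5, 25.0, -80.9]
320 25.4 [728.1, -39.5, 63.7, 25.7, 8.1] [728.1, -39.5, 63.7, 25.7, 8.1]
6663 15.8 [499.1, -1.1, 152.1, 150.9, 77.6] [499.1, -1.0, 151.9, 150.8, 77.6]
```

View pics/w4.png

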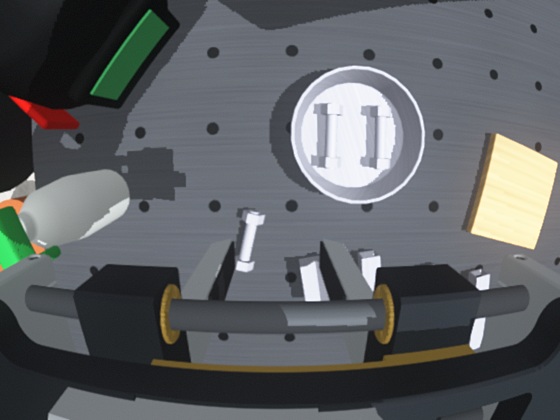

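```bash
python3 - <<'E'
from h import *
b=np.pi; a=np.pi+np.radians(-12.3); x,y=.5628,-.4067; u,v=.428,-.2727
plan([[(x,y,.08,a,50,6)],[(x,y,.04,a,50,2),(x,y,.0215,a,50,3),(x,y,.0215,a,5,5)],[(x,y,.2,a,5,5)],
[(u,v,.17,b,5,7)],[(u,v,.07,b,5,4),(u,v,.0285,b,5,3),(u,v,.0285,b,20,3)],[(u,v,.20,b,20,5)],[(.57,-.30,.22,b,60,7)]])
E
```

```text
CALL 6
[-0.239, -0.147, 0.68, 0, 0, 0.034, 0.06] x6
CALL 10
[-0, 0, 0.16, 0, 0, 0, 0.06] x2
[-0, 0, 0.234, 0, 0, 0, 0.06] x3
[-0, 0, 0.234, 0, 0, 0, -0.89] x5
CALL 5
[-0, 0, -0.714, 0, 0, 0, -0.89] x5
CALL 7
[0.641, 0.409, 0.12, 0, 0, -0.034, -0.89] x7
CALL 10
[-0, 0, 0.4, 0, 0, -0, -0.89] x4
[-0, 0, 0.566, 0, 0, -0, -0.89] x3
[-0, 0, 0.566, 0, 0, -0, -0.57] x3
CALL 5
[-0, 0, -0.686, 0, 0, -0, -0.57] x5
CALL 7
[-0.569, -0.108, -0.08, 0, 0, -0, 0.28] x7
```

Request:
play_rows([
  [[-0.239, -0.147, 0.68, 0, 0, 0.034, 0.06], [-0.239, -0.147, 0.68, 0, 0, 0.034, 0.06], [-0.239, -0.147, 0.68, 0, 0, 0.034, 0.06], [-0.239, -0.147, 0.68, 0, 0, 0.034, 0.06], [-0.239, -0.147, 0.68, 0, 0, 0.034, 0.06], [-0.239, -0.147, 0.68, 0, 0, 0.034, 0.06]],
])

```text
time_s: 14.65
ee_pos: [0.5624, -0.4064, 0.0815]
eef_rot: [-3.141, 0.0, 2.927]
force: [0.5, 0.3, 1.1]
grip_width: 0.0501
grip_force: 0.0
```

Request:
play_rows([
  [[0, 0, 0.16, 0, 0, 0, 0.06], [0, 0, 0.16, 0, 0, 0, 0.06], [0, 0, 0.234, 0, 0, 0, 0.06], [0, 0, 0.234, 0, 0, 0, 0.06], [0, 0, 0.234, 0, 0, 0, 0.06], [0, 0, 0.234, 0, 0, 0, -0.89], [0, 0, 0.234, 0, 0, 0, -0.89], [0, 0, 0.234, 0, 0, 0, -0.89], [0, 0, 0.234, 0, 0, 0, -0.89], [0, 0, 0.234, 0, 0, 0, -0.89]],
])

```text
time_s: 15.65
ee_pos: [0.5625, -0.4068, 0.0221]
eef_rot: [3.142, 0.0, 2.927]
force: [0.8, 1.1, 1.5]
grip_width: 0.0132
grip_force: 25.6
```

Request:
play_rows([
  [[0, 0, -0.714, 0, 0, 0, -0.89], [0, 0, -0.714, 0, 0, 0, -0.89], [0, 0, -0.714, 0, 0, 0, -0.89], [0, 0, -0.714, 0, 0, 0, -0.89], [0, 0, -0.714, 0, 0, 0, -0.89]],
])

```text
time_s: 16.15
ee_pos: [0.5635, -0.4076, 0.2058]
eef_rot: [-3.138, 0.007, 2.927]
force: [-0.6, -0.4, -1.1]
grip_width: 0.013
grip_force: 35.0
```

Request:
play_rows([
  [[0.641, 0.409, 0.12, 0, 0, -0.034, -0.89], [0.641, 0.409, 0.12, 0, 0, -0.034, -0.89], [0.641, 0.409, 0.12, 0, 0, -0.034, -0.89], [0.641, 0.409, 0.12, 0, 0, -0.034, -0.89], [0.641, 0.409, 0.12, 0, 0, -0.034, -0.89], [0.641, 0.409, 0.12, 0, 0, -0.034, -0.89], [0.641, 0.409, 0.12, 0, 0, -0.034, -0.89]],
])

```text
time_s: 16.85
ee_pos: [0.4283, -0.2734, 0.1704]
eef_rot: [-3.141, 0.0, 3.14]
force: [-0.2, 0.1, -0.9]
grip_width: 0.0132
grip_force: 35.0
```

Request:
play_rows([
  [[0, 0, 0.4, 0, 0, 0, -0.89], [0, 0, 0.4, 0, 0, 0, -0.89], [0, 0, 0.4, 0, 0, 0, -0.89], [0, 0, 0.4, 0, 0, 0, -0.89], [0, 0, 0.566, 0, 0, 0, -0.89], [0, 0, 0.566, 0, 0, 0, -0.89], [0, 0, 0.566, 0, 0, 0, -0.89], [0, 0, 0.566, 0, 0, 0, -0.57], [0, 0, 0.566, 0, 0, 0, -0.57], [0, 0, 0.566, 0, 0, 0, -0.57]],
])

```text
time_s: 17.85
ee_pos: [0.4282, -0.2731, 0.0302]
eef_rot: [-3.14, 0.002, 3.141]
force: [-0.9, -0.8, 0.6]
grip_width: 0.0203
grip_force: 0.0
```

Request:
play_rows([
  [[0, 0, -0.686, 0, 0, 0, -0.57], [0, 0, -0.686, 0, 0, 0, -0.57], [0, 0, -0.686, 0, 0, 0, -0.57], [0, 0, -0.686, 0, 0, 0, -0.57], [0, 0, -0.686, 0, 0, 0, -0.57]],
])

```text
time_s: 18.35
ee_pos: [0.4286, -0.2735, 0.2044]
eef_rot: [-3.138, 0.005, 3.141]
force: [0.4, -0.5, 0.8]
grip_width: 0.0201
grip_force: 0.0
```

Request:
play_rows([
  [[-0.569, -0.108, -0.08, 0, 0, 0, 0.28], [-0.569, -0.108, -0.08, 0, 0, 0, 0.28], [-0.569, -0.108, -0.08, 0, 0, 0, 0.28], [-0.569, -0.108, -0.08, 0, 0, 0, 0.28], [-0.569, -0.108, -0.08, 0, 0, 0, 0.28], [-0.569, -0.108, -0.08, 0, 0, 0, 0.28], [-0.569, -0.108, -0.08, 0, 0, 0, 0.28]],
])

```text
time_s: 19.05
ee_pos: [0.569, -0.2999, 0.2207]
eef_rot: [-3.142, -0.0, 3.14]
force: [0.5, -1.0, 0.1]
grip_width: 0.06
grip_force: 0.0
```

```bash
python3 - <<'E'
from h import *
print(json.load(open("cmd.json")),get_obs()["ee_pos"],get_obs()["qpos"])
W,c=wcloud()
for q in detect(W,hi=.06): print(q[0],q[1],q[2].tolist(),q[3].tolist())
E
```

```text
[0.5701088498868703, -0.29987944267920963, 0.21999999999999995, 3.140858377202057] [ 0.56897879 -0.29986874  0.22068256] [-5.41954328e-01  5.14099542e-01  1.23183493e+00 -5.07012905e-05
  1.39568780e+00 -2.11129918e+00]
209 59.6 [390.1, -639.8, 45.7, 11.0, 37.8] [393.2, -636.9, 37.3, 10.0, 34.6]
116 58.9 [378.6, -610.6, 45.5, 10.6, 86.3] [382.5, -610.7, 45.7, 3.1, -86.6]
1253 58.4 [504.6, -584.0, 73.1, 31.3, -3.1] [503.6, -583.0, 72.6, 29.2, -0.1]
196 22.1 [336.0, -538.1, 72.2, 10.7, -41.5] [331.9, -531.8, 55.1, 5.8, -37.0]
752 59.1 [357.1, -534.0, 93.4, 8.0, -41.3] [359.1, -535.4, 85.9, 4.7, -40.2]
1933 30.4 [619.4, -315.7, 61.0, 40.5, 9.9] [619.5, -315.7, 60.8, 40.5, 9.9]
3503 28.5 [430.7, -272.5, 90.8, 80.0, -89.7] [430.3, -272.4, 83.4, 79.3, -90.0]
7179 40.2 [428.2, -272.0, 162.4, 161.6, 83.0] [428.2, -272.0, 162.4, 161.6, 83.0]
1452 25.7 [641.0, -239.3, 117.3, 25.7, 7.5] [639.6, -240.4, 114.4, 25.6, 6.6]
830 25.7 [631.2, -142.9, 49.4, 26.0, 12.3] [631.2, -142.9, 49.3, 26.1, 12.1]
560 25.5 [641.7, -54.5, 42.8, 27.3, 9.3] [641.9, -54.4, 42.2, 26.8, 8.7]
9212 15.9 [499.0, -1.3, 151.7, 150.2, 77.5] [499.1, -1.1, 151.3, 150.1, 77.7]
442 25.5 [635.3, 50.5, 41.7, 27.6, -8.4] [630.9, 51.3, 32.9, 26.9, -10.2]
```

```bash
python3 - <<'E'
from h import *
b=np.pi+.055; a=np.pi+np.radians(9.9); x,y=.6194,-.3157; u,v=.4154,.2171
plan([[(x,y,.08,a,60,6)],[(x,y,.04,a,60,2),(x,y,.0225,a,60,3),(x,y,.0225,a,30,5)],[(x,y,.2,a,30,5)],
[(.6,-.1,.2,a,30,6)],[(.5,.1,.2,b,30,6)],[(u,v,.15,b,30,6)],[(u,v,.07,b,30,3),(u,v,.028,b,30,4),(u,v,.028,b,48,3)],[(u,v,.18,b,48,5)],[(.6,.22,.22,b,60,7)]])
E
```

```text
CALL 6
[-0.197, -0.063, 0.56, 0, 0, -0.028, 0.28] x6
CALL 10
[-0, -0, 0.16, 0, 0, 0, 0.28] x2
[-0, -0, 0.23, 0, 0, 0, 0.28] x3
[-0, -0, 0.23, 0, 0, 0, -0.36] x5
CALL 5
[-0, -0, -0.71, 0, 0, 0, -0.36] x5
CALL 6
[-0.074, 0.863, -0, 0, 0, 0, -0.36] x6
CALL 6
[0.254, 0.857, -0, 0, 0, 0.019, -0.36] x6
CALL 6
[0.312, 0.487, 0.2, 0, 0, 0, -0.36] x6
CALL 10
[0, -0, 0.32, 0, 0, 0, -0.36] x3
[0, -0, 0.488, 0, 0, 0, -0.36] x4
[0, -0, 0.488, 0, 0, 0, 0.02] x3
CALL 5
[0, -0, -0.608, 0, 0, 0, 0.02] x5
CALL 7
[-0.738, -0.03, -0.16, 0, 0, 0, 0.28] x7
```

Request:
play_rows([
  [[-0.197, -0.063, 0.56, 0, 0, -0.028, 0.28], [-0.197, -0.063, 0.56, 0, 0, -0.028, 0.28], [-0.197, -0.063, 0.56, 0, 0, -0.028, 0.28], [-0.197, -0.063, 0.56, 0, 0, -0.028, 0.28], [-0.197, -0.063, 0.56, 0, 0, -0.028, 0.28], [-0.197, -0.063, 0.56, 0, 0, -0.028, 0.28]],
])

```text
time_s: 19.7
ee_pos: [0.6197, -0.3163, 0.0842]
eef_rot: [-3.138, 0.004, -2.967]
force: [0.8, -1.2, 0.5]
grip_width: 0.0602
grip_force: 0.0
```

Request:
play_rows([
  [[0, 0, 0.16, 0, 0, 0, 0.28], [0, 0, 0.16, 0, 0, 0, 0.28], [0, 0, 0.23, 0, 0, 0, 0.28], [0, 0, 0.23, 0, 0, 0, 0.28], [0, 0, 0.23, 0, 0, 0, 0.28], [0, 0, 0.23, 0, 0, 0, -0.36], [0, 0, 0.23, 0, 0, 0, -0.36], [0, 0, 0.23, 0, 0, 0, -0.36], [0, 0, 0.23, 0, 0, 0, -0.36], [0, 0, 0.23, 0, 0, 0, -0.36]],
], grip_force=50)

```text
time_s: 20.7
ee_pos: [0.6193, -0.3156, 0.0235]
eef_rot: [-3.142, 0.0, -2.967]
force: [-2.0, 2.7, 6.0]
grip_width: 0.0399
grip_force: 50.0
```

Request:
play_rows([
  [[0, 0, -0.71, 0, 0, 0, -0.36], [0, 0, -0.71, 0, 0, 0, -0.36], [0, 0, -0.71, 0, 0, 0, -0.36], [0, 0, -0.71, 0, 0, 0, -0.36], [0, 0, -0.71, 0, 0, 0, -0.36]],
])

```text
time_s: 21.2
ee_pos: [0.6201, -0.3163, 0.2046]
eef_rot: [-3.137, 0.005, -2.967]
force: [0.0, 0.4, -4.8]
grip_width: 0.0397
grip_force: 50.0
```

Request:
play_rows([
  [[-0.074, 0.863, 0, 0, 0, 0, -0.36], [-0.074, 0.863, 0, 0, 0, 0, -0.36], [-0.074, 0.863, 0, 0, 0, 0, -0.36], [-0.074, 0.863, 0, 0, 0, 0, -0.36], [-0.074, 0.863, 0, 0, 0, 0, -0.36], [-0.074, 0.863, 0, 0, 0, 0, -0.36]],
])

```text
time_s: 21.8
ee_pos: [0.5991, -0.0977, 0.1982]
eef_rot: [3.14, -0.003, -2.964]
force: [0.5, -0.5, -4.7]
grip_width: 0.0398
grip_force: 50.0
```

Request:
play_rows([
  [[0.254, 0.857, 0, 0, 0, 0.019, -0.36], [0.254, 0.857, 0, 0, 0, 0.019, -0.36], [0.254, 0.857, 0, 0, 0, 0.019, -0.36], [0.254, 0.857, 0, 0, 0, 0.019, -0.36], [0.254, 0.857, 0, 0, 0, 0.019, -0.36], [0.254, 0.857, 0, 0, 0, 0.019, -0.36]],
])

```text
time_s: 22.4
ee_pos: [0.4989, 0.1011, 0.1992]
eef_rot: [-3.142, -0.002, -3.084]
force: [0.4, -1.1, -4.6]
grip_width: 0.0394
grip_force: 50.0
```

Request:
play_rows([
  [[0.312, 0.487, 0.2, 0, 0, 0, -0.36], [0.312, 0.487, 0.2, 0, 0, 0, -0.36], [0.312, 0.487, 0.2, 0, 0, 0, -0.36], [0.312, 0.487, 0.2, 0, 0, 0, -0.36], [0.312, 0.487, 0.2, 0, 0, 0, -0.36], [0.312, 0.487, 0.2, 0, 0, 0, -0.36]],
])

```text
time_s: 23.0
ee_pos: [0.4163, 0.216, 0.1502]
eef_rot: [-3.141, -0.0, -3.087]
force: [0.4, -0.7, -3.9]
grip_width: 0.0397
grip_force: 50.0
```

Request:
play_rows([
  [[0, 0, 0.32, 0, 0, 0, -0.36], [0, 0, 0.32, 0, 0, 0, -0.36], [0, 0, 0.32, 0, 0, 0, -0.36], [0, 0, 0.488, 0, 0, 0, -0.36], [0, 0, 0.488, 0, 0, 0, -0.36], [0, 0, 0.488, 0, 0, 0, -0.36], [0, 0, 0.488, 0, 0, 0, -0.36], [0, 0, 0.488, 0, 0, 0, 0.02], [0, 0, 0.488, 0, 0, 0, 0.02], [0, 0, 0.488, 0, 0, 0, 0.02]],
])

```text
time_s: 24.0
ee_pos: [0.4157, 0.2173, 0.0291]
eef_rot: [3.141, 0.001, -3.086]
force: [1.2, -0.1, 0.5]
grip_width: 0.0479
grip_force: 0.0
```

Request:
play_rows([
  [[0, 0, -0.608, 0, 0, 0, 0.02], [0, 0, -0.608, 0, 0, 0, 0.02], [0, 0, -0.608, 0, 0, 0, 0.02], [0, 0, -0.608, 0, 0, 0, 0.02], [0, 0, -0.608, 0, 0, 0, 0.02]],
])

```text
time_s: 24.5
ee_pos: [0.4156, 0.2173, 0.1814]
eef_rot: [3.141, 0.002, -3.086]
force: [0.2, 0.4, -0.7]
grip_width: 0.0479
grip_force: 0.0
```

Request:
play_rows([
  [[-0.738, -0.03, -0.16, 0, 0, 0, 0.28], [-0.738, -0.03, -0.16, 0, 0, 0, 0.28], [-0.738, -0.03, -0.16, 0, 0, 0, 0.28], [-0.738, -0.03, -0.16, 0, 0, 0, 0.28], [-0.738, -0.03, -0.16, 0, 0, 0, 0.28], [-0.738, -0.03, -0.16, 0, 0, 0, 0.28], [-0.738, -0.03, -0.16, 0, 0, 0, 0.28]],
])

```text
time_s: 25.2
ee_pos: [0.5988, 0.2199, 0.2191]
eef_rot: [-3.141, -0.002, -3.086]
force: [0.2, 0.1, 0.9]
grip_width: 0.0601
grip_force: 0.0
```

```bash
python3 - <<'E'
from h import *
print(json.load(open("cmd.json")),get_obs()["ee_pos"])
W,c=wcloud()
for q in detect(W,hi=.06): print(q[0],q[1],q[2].tolist(),q[3].tolist())
E
```

```text
[0.6000477479149046, 0.21992194124134795, 0.21999999999999992, 3.197407044966673] [0.5988372  0.21994876 0.21907837]
122 22.0 [698.6, -218.5, 44.1, 3.9, 9.1] [710.3, -217.0, 19.4, 3.4, 11.6]
169 20.4 [420.4, -202.8, 73.4, 14.4, 5.9] [414.6, -200.1, 54.7, 7.5, 10.4]
1194 25.7 [653.9, -137.0, 94.7, 28.4, 11.6] [651.3, -137.8, 89.1, 28.0, 12.0]
1387 25.6 [667.7, -49.4, 93.6, 27.9, 9.3] [667.9, -49.4, 93.3, 27.9, 9.3]
12051 16.0 [499.4, -0.0, 151.4, 150.8, 77.8] [499.4, -0.0, 151.4, 150.8, 77.8]
1381 25.6 [654.7, 49.1, 80.4, 27.2, -8.4] [653.9, 49.0, 78.3, 26.7, -8.5]
2047 34.7 [417.6, 215.5, 61.0, 41.8, 3.0] [417.7, 216.5, 60.4, 39.6, 3.0]
1862 30.4 [662.7, 232.7, 60.7, 40.3, 5.7] [662.7, 232.8, 60.3, 40.3, 5.4]
4078 45.4 [413.8, 278.9, 220.5, 127.9, -86.7] [416.0, 279.1, 220.4, 123.4, -86.7]
1795 30.4 [569.3, 416.3, 60.5, 42.6, -6.6] [569.4, 416.4, 60.2, 42.2, -7.2]
1426 59.0 [555.4, 526.0, 82.8, 33.4, -23.6] [551.4, 527.6, 74.4, 30.9, -24.8]
305 26.5 [371.1, 627.1, 72.9, 24.3, 38.4] [353.5, 613.7, 24.9, 17.7, 2.8]
408 21.2 [503.5, 642.5, 189.1, 8.4, 4.1] [562.8, 645.1, 69.7, 6.9, 8.1]
```

```bash
python3 - <<'E'
from h import *
b=np.pi+.055; a=np.pi+np.radians(5.6); x,y=.6627,.2328; u,v=.4090,.3405
plan([[(x,y,.08,a,60,6)],[(x,y,.04,a,60,2),(x,y,.0225,a,60,3),(x,y,.0225,a,30,5)],[(x,y,.18,a,30,5)],
[(.53,.28,.18,b,30,5),(u,v,.15,b,30,5)] if 0 else [(.53,.28,.18,b,30,5)],[(u,v,.15,b,30,6)],[(u,v,.07,b,30,3),(u,v,.028,b,30,4),(u,v,.028,b,48,3)],[(u,v,.18,b,48,5)],[(.52,.40,.2,b,60,6)]])
E
```

```text
CALL 6
[-0.253, 0.037, 0.56, 0, 0, -0.007, 0.28] x6
CALL 10
[-0, 0, 0.16, 0, 0, 0, 0.28] x2
[-0, 0, 0.23, 0, 0, 0, 0.28] x3
[-0, 0, 0.23, 0, 0, 0, -0.36] x5
CALL 5
[-0, 0, -0.63, 0, 0, 0, -0.36] x5
CALL 5
[0.509, 0.241, -0, 0, 0, 0.007, -0.36] x5
CALL 6
[0.47, 0.269, 0.12, 0, 0, 0, -0.36] x6
CALL 10
[-0, -0, 0.32, 0, 0, 0, -0.36] x3
[-0, -0, 0.488, 0, 0, 0, -0.36] x4
[-0, -0, 0.488, 0, 0, 0, 0.02] x3
CALL 5
[-0, -0, -0.608, 0, 0, 0, 0.02] x5
CALL 6
[-0.457, 0.213, -0.08, 0, 0, 0, 0.28] x6
```

Request:
play_rows([
  [[-0.253, 0.037, 0.56, 0, 0, -0.007, 0.28], [-0.253, 0.037, 0.56, 0, 0, -0.007, 0.28], [-0.253, 0.037, 0.56, 0, 0, -0.007, 0.28], [-0.253, 0.037, 0.56, 0, 0, -0.007, 0.28], [-0.253, 0.037, 0.56, 0, 0, -0.007, 0.28], [-0.253, 0.037, 0.56, 0, 0, -0.007, 0.28]],
])

```text
time_s: 25.85
ee_pos: [0.6629, 0.2331, 0.0836]
eef_rot: [3.141, 0.004, -3.042]
force: [0.0, -0.3, 0.4]
grip_width: 0.0602
grip_force: 0.0
```

Request:
play_rows([
  [[0, 0, 0.16, 0, 0, 0, 0.28], [0, 0, 0.16, 0, 0, 0, 0.28], [0, 0, 0.23, 0, 0, 0, 0.28], [0, 0, 0.23, 0, 0, 0, 0.28], [0, 0, 0.23, 0, 0, 0, 0.28], [0, 0, 0.23, 0, 0, 0, -0.36], [0, 0, 0.23, 0, 0, 0, -0.36], [0, 0, 0.23, 0, 0, 0, -0.36], [0, 0, 0.23, 0, 0, 0, -0.36], [0, 0, 0.23, 0, 0, 0, -0.36]],
])

```text
time_s: 26.85
ee_pos: [0.6628, 0.2329, 0.0235]
eef_rot: [3.141, 0.001, -3.042]
force: [-0.4, 0.9, 5.4]
grip_width: 0.0394
grip_force: 50.0
```

Request:
play_rows([
  [[0, 0, -0.63, 0, 0, 0, -0.36], [0, 0, -0.63, 0, 0, 0, -0.36], [0, 0, -0.63, 0, 0, 0, -0.36], [0, 0, -0.63, 0, 0, 0, -0.36], [0, 0, -0.63, 0, 0, 0, -0.36]],
])

```text
time_s: 27.35
ee_pos: [0.6627, 0.2326, 0.181]
eef_rot: [3.141, 0.001, -3.042]
force: [-1.4, -0.1, -6.3]
grip_width: 0.0397
grip_force: 50.0
```

Request:
play_rows([
  [[0.509, 0.241, 0, 0, 0, 0.007, -0.36], [0.509, 0.241, 0, 0, 0, 0.007, -0.36], [0.509, 0.241, 0, 0, 0, 0.007, -0.36], [0.509, 0.241, 0, 0, 0, 0.007, -0.36], [0.509, 0.241, 0, 0, 0, 0.007, -0.36]],
])

```text
time_s: 27.85
ee_pos: [0.5288, 0.2799, 0.1782]
eef_rot: [-3.14, -0.003, -3.085]
force: [-0.7, 0.6, -4.5]
grip_width: 0.0396
grip_force: 50.0
```

Request:
play_rows([
  [[0.47, 0.269, 0.12, 0, 0, 0, -0.36], [0.47, 0.269, 0.12, 0, 0, 0, -0.36], [0.47, 0.269, 0.12, 0, 0, 0, -0.36], [0.47, 0.269, 0.12, 0, 0, 0, -0.36], [0.47, 0.269, 0.12, 0, 0, 0, -0.36], [0.47, 0.269, 0.12, 0, 0, 0, -0.36]],
])

```text
time_s: 28.45
ee_pos: [0.41, 0.34, 0.1499]
eef_rot: [-3.141, -0.0, -3.087]
force: [1.0, 0.3, -4.7]
grip_width: 0.0398
grip_force: 50.0
```

Request:
play_rows([
  [[0, 0, 0.32, 0, 0, 0, -0.36], [0, 0, 0.32, 0, 0, 0, -0.36], [0, 0, 0.32, 0, 0, 0, -0.36], [0, 0, 0.488, 0, 0, 0, -0.36], [0, 0, 0.488, 0, 0, 0, -0.36], [0, 0, 0.488, 0, 0, 0, -0.36], [0, 0, 0.488, 0, 0, 0, -0.36], [0, 0, 0.488, 0, 0, 0, 0.02], [0, 0, 0.488, 0, 0, 0, 0.02], [0, 0, 0.488, 0, 0, 0, 0.02]],
])

```text
time_s: 29.45
ee_pos: [0.4093, 0.3408, 0.0292]
eef_rot: [3.141, 0.001, -3.086]
force: [-0.2, -0.1, -0.0]
grip_width: 0.0479
grip_force: 0.0
```

Request:
play_rows([
  [[0, 0, -0.608, 0, 0, 0, 0.02], [0, 0, -0.608, 0, 0, 0, 0.02], [0, 0, -0.608, 0, 0, 0, 0.02], [0, 0, -0.608, 0, 0, 0, 0.02], [0, 0, -0.608, 0, 0, 0, 0.02]],
])

```text
time_s: 29.95
ee_pos: [0.4091, 0.3408, 0.1815]
eef_rot: [3.14, 0.002, -3.086]
force: [-0.8, 0.6, -1.0]
grip_width: 0.0478
grip_force: 0.0
```

Request:
play_rows([
  [[-0.457, 0.213, -0.08, 0, 0, 0, 0.28], [-0.457, 0.213, -0.08, 0, 0, 0, 0.28], [-0.457, 0.213, -0.08, 0, 0, 0, 0.28], [-0.457, 0.213, -0.08, 0, 0, 0, 0.28], [-0.457, 0.213, -0.08, 0, 0, 0, 0.28], [-0.457, 0.213, -0.08, 0, 0, 0, 0.28], [-0.457, 0.213, -0.08, 0, 0, 0, 0.28]],
])

```text
time_s: 30.65
ee_pos: [0.5193, 0.3998, 0.2002]
eef_rot: [-3.141, -0.001, -3.086]
force: [-1.6, -0.4, -0.3]
grip_width: 0.0602
grip_force: 0.0
```

```bash
python3 - <<'E'
from h import *
print(json.load(open("cmd.json")),get_obs()["ee_pos"])
W,c=wcloud()
for q in detect(W,hi=.06): print(q[0],q[1],q[2].tolist(),q[3].tolist())
b=np.pi+.055; a=np.pi+np.radians(-7); x,y=.5694,.4162; u,v=.4122,.2788
plan([[(x,y,.08,a,60,6)],[(x,y,.04,a,60,2),(x,y,.0225,a,60,3),(x,y,.0225,a,30,5)],[(x,y,.18,a,30,5)],
[(.50,.32,.18,b,30,5),(u,v,.15,b,30,4)],[(u,v,.07,b,30,3),(u,v,.028,b,30,4),(u,v,.028,b,48,3)],[(u,v,.2,b,48,5)],[(.52,.1,.25,b,60,8)],[(.57,-.02,.30,b,50,7)]])
E
```

```text
[0.5200965218256925, 0.4000891798570731, 0.1999999999999999, 3.197407044966673] [0.51932726 0.39983938 0.20021782]
3920 15.9 [506.1, 31.8, 150.7, 87.9, -12.2] [506.1, 31.8, 150.7, 87.9, -12.2]
2210 34.6 [419.4, 216.8, 64.4, 42.3, 3.0] [417.4, 216.6, 60.4, 42.1, 2.7]
6135 45.4 [411.7, 278.9, 220.8, 130.7, -87.2] [411.7, 278.9, 220.8, 130.7, -87.2]
2428 34.6 [410.9, 340.1, 60.8, 40.9, 3.2] [410.9, 340.1, 60.3, 40.8, 3.3]
2152 30.4 [569.2, 416.4, 61.1, 40.5, -6.9] [569.3, 416.4, 61.0, 40.5, -7.0]
1529 59.2 [554.2, 529.3, 82.1, 30.7, -34.8] [550.9, 531.8, 73.9, 30.3, -34.8]
4620 26.2 [466.6, 653.8, 257.9, 89.4, 1.9] [465.6, 660.6, 258.5, 88.7, 5.3]
CALL 6
[-0.201, 0.053, 0.48, 0, 0, 0.028, 0.28] x6
CALL 10
[0.001, 0, 0.16, 0, 0, 0, 0.28] x2
[0.001, 0, 0.23, 0, 0, 0, 0.28] x3
[0.001, 0, 0.23, 0, 0, 0, -0.36] x5
CALL 5
[-0, 0, -0.63, 0, 0, 0, -0.36] x5
CALL 9
[0.229, -0.415, -0, 0, 0, -0.028, -0.36] x5
[0.558, -0.621, 0.12, 0, 0, -0.028, -0.36] x4
CALL 10
[-0, 0, 0.32, 0, 0, 0, -0.36] x3
[-0, 0, 0.488, 0, 0, 0, -0.36] x4
[-0, 0, 0.488, 0, 0, 0, 0.02] x3
CALL 5
[-0, 0, -0.688, 0, 0, 0, 0.02] x5
CALL 8
[-0.391, -0.738, -0.2, 0, 0, 0, 0.28] x8
CALL 7
[-0.173, -0.49, -0.2, 0, 0, 0, 0.06] x7
```

Request:
play_rows([
  [[-0.201, 0.053, 0.48, 0, 0, 0.028, 0.28], [-0.201, 0.053, 0.48, 0, 0, 0.028, 0.28], [-0.201, 0.053, 0.48, 0, 0, 0.028, 0.28], [-0.201, 0.053, 0.48, 0, 0, 0.028, 0.28], [-0.201, 0.053, 0.48, 0, 0, 0.028, 0.28], [-0.201, 0.053, 0.48, 0, 0, 0.028, 0.28]],
])

```text
time_s: 31.3
ee_pos: [0.5697, 0.4167, 0.0834]
eef_rot: [3.139, 0.003, 3.022]
force: [0.2, -0.2, -0.3]
grip_width: 0.0603
grip_force: 0.0
```

Request:
play_rows([
  [[0, 0, 0.16, 0, 0, 0, 0.28], [0, 0, 0.16, 0, 0, 0, 0.28], [0, 0, 0.23, 0, 0, 0, 0.28], [0, 0, 0.23, 0, 0, 0, 0.28], [0, 0, 0.23, 0, 0, 0, 0.28], [0, 0, 0.23, 0, 0, 0, -0.36], [0, 0, 0.23, 0, 0, 0, -0.36], [0, 0, 0.23, 0, 0, 0, -0.36], [0, 0, 0.23, 0, 0, 0, -0.36], [0, 0, 0.23, 0, 0, 0, -0.36]],
])

```text
time_s: 32.3
ee_pos: [0.5696, 0.4163, 0.0235]
eef_rot: [3.141, 0.001, 3.021]
force: [-0.8, 0.3, 4.6]
grip_width: 0.0395
grip_force: 50.0
```

Request:
play_rows([
  [[0, 0, -0.63, 0, 0, 0, -0.36], [0, 0, -0.63, 0, 0, 0, -0.36], [0, 0, -0.63, 0, 0, 0, -0.36], [0, 0, -0.63, 0, 0, 0, -0.36], [0, 0, -0.63, 0, 0, 0, -0.36]],
])

```text
time_s: 32.8
ee_pos: [0.5697, 0.4162, 0.1815]
eef_rot: [3.14, 0.002, 3.021]
force: [-0.1, 0.8, -4.2]
grip_width: 0.0398
grip_force: 50.0
```

Request:
play_rows([
  [[0.229, -0.415, 0, 0, 0, -0.028, -0.36], [0.229, -0.415, 0, 0, 0, -0.028, -0.36], [0.229, -0.415, 0, 0, 0, -0.028, -0.36], [0.229, -0.415, 0, 0, 0, -0.028, -0.36], [0.558, -0.621, 0.12, 0, 0, -0.028, -0.36], [0.558, -0.621, 0.12, 0, 0, -0.028, -0.36], [0.558, -0.621, 0.12, 0, 0, -0.028, -0.36], [0.558, -0.621, 0.12, 0, 0, -0.028, -0.36], [0.558, -0.621, 0.12, 0, 0, -0.028, -0.36]],
])

```text
time_s: 33.7
ee_pos: [0.4134, 0.2794, 0.1504]
eef_rot: [3.141, 0.0, -3.086]
force: [0.5, 0.6, -2.9]
grip_width: 0.0395
grip_force: 50.0
```

Request:
play_rows([
  [[0, 0, 0.32, 0, 0, 0, -0.36], [0, 0, 0.32, 0, 0, 0, -0.36], [0, 0, 0.32, 0, 0, 0, -0.36], [0, 0, 0.488, 0, 0, 0, -0.36], [0, 0, 0.488, 0, 0, 0, -0.36], [0, 0, 0.488, 0, 0, 0, -0.36], [0, 0, 0.488, 0, 0, 0, -0.36], [0, 0, 0.488, 0, 0, 0, 0.02], [0, 0, 0.488, 0, 0, 0, 0.02], [0, 0, 0.488, 0, 0, 0, 0.02]],
])

```text
time_s: 34.7
ee_pos: [0.4126, 0.2788, 0.029]
eef_rot: [3.141, 0.001, -3.086]
force: [0.2, -0.9, 0.5]
grip_width: 0.0478
grip_force: 0.0
```

Request:
play_rows([
  [[0, 0, -0.688, 0, 0, 0, 0.02], [0, 0, -0.688, 0, 0, 0, 0.02], [0, 0, -0.688, 0, 0, 0, 0.02], [0, 0, -0.688, 0, 0, 0, 0.02], [0, 0, -0.688, 0, 0, 0, 0.02]],
])

```text
time_s: 35.2
ee_pos: [0.4133, 0.2793, 0.2041]
eef_rot: [3.139, 0.006, -3.086]
force: [-0.4, -0.4, -0.1]
grip_width: 0.0482
grip_force: 0.0
```

Request:
play_rows([
  [[-0.391, -0.738, -0.2, 0, 0, 0, 0.28], [-0.391, -0.738, -0.2, 0, 0, 0, 0.28], [-0.391, -0.738, -0.2, 0, 0, 0, 0.28], [-0.391, -0.738, -0.2, 0, 0, 0, 0.28], [-0.391, -0.738, -0.2, 0, 0, 0, 0.28], [-0.391, -0.738, -0.2, 0, 0, 0, 0.28], [-0.391, -0.738, -0.2, 0, 0, 0, 0.28], [-0.391, -0.738, -0.2, 0, 0, 0, 0.28]],
])

```text
time_s: 36.0
ee_pos: [0.5194, 0.1011, 0.2497]
eef_rot: [3.142, -0.001, -3.084]
force: [-0.8, 0.7, -0.0]
grip_width: 0.0603
grip_force: 0.0
```

Request:
play_rows([
  [[-0.173, -0.49, -0.2, 0, 0, 0, 0.06], [-0.173, -0.49, -0.2, 0, 0, 0, 0.06], [-0.173, -0.49, -0.2, 0, 0, 0, 0.06], [-0.173, -0.49, -0.2, 0, 0, 0, 0.06], [-0.173, -0.49, -0.2, 0, 0, 0, 0.06], [-0.173, -0.49, -0.2, 0, 0, 0, 0.06], [-0.173, -0.49, -0.2, 0, 0, 0, 0.06]],
])

```text
time_s: 36.7
ee_pos: [0.5698, -0.0185, 0.3]
eef_rot: [3.141, -0.001, -3.084]
force: [-0.2, 0.0, 0.4]
grip_width: 0.0498
grip_force: 0.0
```

```bash
python3 - <<'E'
from h import *
print(json.load(open("cmd.json")),get_obs()["ee_pos"])
W,c=wcloud();cv2.imwrite("pics/w5.png",c["frame"][:,:,::-1])
for q in detect(W,hi=.06): print(q[0],q[1],q[2].tolist(),q[3].tolist())
E
```

```text
[0.5700895702852434, -0.019920123942176682, 0.2999999999999999, 3.197407044966673] [ 0.56976469 -0.01853909  0.30002382]
166 25.9 [311.3, -522.4, 74.1, 11.9, -25.5] [318.9, -521.7, 38.3, 4.2, -28.9]
1171 28.6 [431.5, -288.6, 80.7, 57.3, 0.0] [431.2, -287.6, 78.3, 49.1, -0.4]
3286 40.4 [428.5, -272.0, 162.3, 161.7, -45.2] [428.5, -272.0, 162.3, 161.7, -45.2]
641 28.5 [430.5, -240.3, 80.1, 27.2, 0.0] [430.4, -240.6, 78.9, 21.8, 0.6]
1489 25.8 [644.1, -238.3, 123.9, 27.4, 8.0] [641.0, -238.9, 117.6, 27.1, 7.9]
1131 25.9 [654.0, -137.9, 96.2, 26.6, 11.5] [654.1, -138.0, 96.1, 26.3, 11.5]
1413 25.8 [681.8, -48.1, 123.6, 25.4, 9.6] [680.6, -48.3, 121.1, 25.4, 9.5]
11589 16.1 [499.0, -0.8, 151.4, 150.9, -12.4] [499.0, -0.8, 151.4, 150.9, -12.4]
1236 25.7 [680.3, 44.6, 133.0, 25.9, -8.9] [676.3, 45.3, 124.3, 25.9, -8.8]
1301 34.8 [417.4, 216.2, 60.7, 42.6, 3.1] [417.5, 216.4, 60.1, 42.3, 4.0]
3671 45.2 [411.4, 278.5, 223.2, 131.0, -87.0] [411.3, 278.6, 222.9, 130.9, -87.1]
1163 34.4 [413.5, 278.6, 60.7, 43.9, 2.4] [413.0, 278.5, 60.4, 43.3, 3.5]
1041 34.5 [410.9, 338.9, 61.8, 41.8, 2.9] [410.5, 338.9, 61.0, 41.8, 2.9]
164 23.2 [572.4, 511.6, 45.9, 27.1, 7.1] [572.9, 511.8, 33.0, 8.8, 20.6]
```

View pics/w5.png

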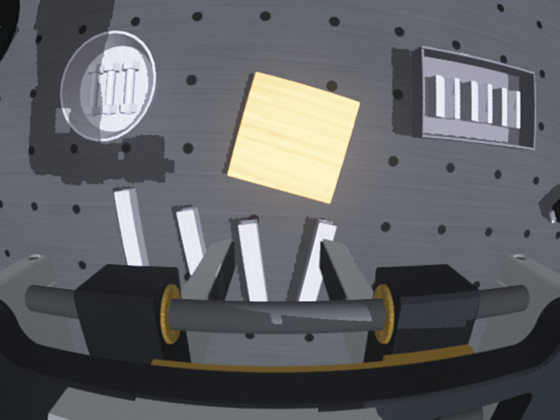

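```bash
python3 - <<'E'
from h import *
plan([[(.62,.08,.28,np.pi*.75,45,7)],[(.66,.15,.27,np.pi/2,45,7)]])
E
```

```text
CALL 7
[-0.222, 0.388, 0.08, 0, 0, 0.134, -0.04] x7
CALL 7
[0.085, 0.311, 0.04, 0, 0, 0.125, -0.04] x7
```

Request:
play_rows([
  [[-0.222, 0.388, 0.08, 0, 0, 0.134, -0.04], [-0.222, 0.388, 0.08, 0, 0, 0.134, -0.04], [-0.222, 0.388, 0.08, 0, 0, 0.134, -0.04], [-0.222, 0.388, 0.08, 0, 0, 0.134, -0.04], [-0.222, 0.388, 0.08, 0, 0, 0.134, -0.04], [-0.222, 0.388, 0.08, 0, 0, 0.134, -0.04], [-0.222, 0.388, 0.08, 0, 0, 0.134, -0.04]],
])

```text
time_s: 37.45
ee_pos: [0.6199, 0.0807, 0.2803]
eef_rot: [-3.141, -0.0, 2.355]
force: [-0.0, -0.5, -0.4]
grip_width: 0.045
grip_force: 0.0
```

Request:
play_rows([
  [[0.085, 0.311, 0.04, 0, 0, 0.125, -0.04], [0.085, 0.311, 0.04, 0, 0, 0.125, -0.04], [0.085, 0.311, 0.04, 0, 0, 0.125, -0.04], [0.085, 0.311, 0.04, 0, 0, 0.125, -0.04], [0.085, 0.311, 0.04, 0, 0, 0.125, -0.04], [0.085, 0.311, 0.04, 0, 0, 0.125, -0.04], [0.085, 0.311, 0.04, 0, 0, 0.125, -0.04], [0.085, 0.311, 0.04, 0, 0, 0.125, -0.04]],
])

```text
time_s: 38.25
ee_pos: [0.6601, 0.1502, 0.2704]
eef_rot: [-3.141, -0.0, 1.574]
force: [-0.3, -0.1, -0.2]
grip_width: 0.0449
grip_force: 0.0
```

```bash
python3 - <<'E'
from h import *
print(json.load(open("cmd.json")),get_obs()["ee_pos"],get_obs()["eef_rot"])
W,c=wcloud()
for q in detect(W,hi=.06): 
    if abs(q[2][1])<350: print(q[0],q[1],q[2].tolist(),q[3].tolist())
E
```

```text
[0.6600948835596057, 0.1499991334562305, 0.26999999999999985, 1.5700620504071603] [0.66005165 0.15020565 0.27043572] [-3.14148454e+00 -1.46373518e-05  1.57355163e+00]
646 25.3 [675.3, -120.3, 139.6, 16.0, 5.4] [701.8, -115.4, 86.7, 15.8, 1.9]
135 25.9 [655.1, -63.4, 63.6, 9.8, 3.1] [655.1, -63.4, 63.6, 9.8, 3.1]
1607 26.0 [667.1, 46.8, 105.1, 26.7, -8.5] [667.5, 46.6, 104.1, 26.3, -8.5]
2090 16.2 [498.4, 52.4, 126.0, 56.7, -16.5] [498.4, 52.4, 126.0, 56.7, -16.5]
1281 34.7 [417.3, 216.6, 62.5, 40.4, 2.8] [417.1, 216.6, 62.1, 40.4, 2.8]
1349 34.7 [414.0, 278.5, 61.7, 41.2, 2.8] [414.3, 278.5, 61.4, 41.0, 3.5]
5802 45.3 [412.0, 278.9, 220.5, 132.1, -87.1] [412.0, 278.9, 220.5, 132.1, -87.1]
1364 34.8 [411.2, 338.2, 62.0, 44.5, 3.3] [411.2, 339.9, 62.0, 41.1, 3.1]
```

```bash
python3 - <<'E'
from h import *
a=np.pi+np.radians(-8.9); b=np.pi-.2164; x,y=.684,.0440; u,v=.5104,.0507
plan([[(.67,.08,.2,2.3,45,7)],[(x,y,.09,a,45,7)],[(x,y,.04,a,45,2),(x,y,.022,a,45,3),(x,y,.022,a,15,5)],[(x,y,.15,a,15,4)],
[(u,v,.13,b,15,6)],[(u,v,.06,b,15,3),(u,v,.038,b,15,4),(u,v,.038,b,33,3)],[(u,v,.16,b,33,5)],[(.59,-.03,.26,b,45,6)]])
E
```

```text
CALL 7
[-0.28, 0.04, 0.28, 0, 0, -0.116, -0.04] x7
CALL 7
[-0.145, -0.054, 0.44, 0, 0, -0.109, -0.04] x7
CALL 10
[0, 0, 0.2, 0, 0, -0, -0.04] x2
[0, 0, 0.272, 0, 0, -0, -0.04] x3
[0, 0, 0.272, 0, 0, -0, -0.68] x5
CALL 4
[0, 0, -0.512, 0, 0, -0, -0.68] x4
CALL 6
[0.69, -0.083, 0.08, 0, 0, 0.009, -0.68] x6
CALL 10
[0, 0, 0.28, 0, 0, 0, -0.68] x3
[0, 0, 0.368, 0, 0, 0, -0.68] x4
[0, 0, 0.368, 0, 0, 0, -0.3] x3
CALL 5
[0, 0, -0.488, 0, 0, 0, -0.3] x5
CALL 6
[-0.379, -0.247, -0.4, 0, 0, 0, -0.04] x6
```

Request:
play_rows([
  [[-0.28, 0.04, 0.28, 0, 0, -0.116, -0.04], [-0.28, 0.04, 0.28, 0, 0, -0.116, -0.04], [-0.28, 0.04, 0.28, 0, 0, -0.116, -0.04], [-0.28, 0.04, 0.28, 0, 0, -0.116, -0.04], [-0.28, 0.04, 0.28, 0, 0, -0.116, -0.04], [-0.28, 0.04, 0.28, 0, 0, -0.116, -0.04], [-0.28, 0.04, 0.28, 0, 0, -0.116, -0.04]],
])

```text
time_s: 39.0
ee_pos: [0.6701, 0.08, 0.2005]
eef_rot: [3.142, 0.0, 2.296]
force: [0.6, 0.0, -0.3]
grip_width: 0.0454
grip_force: 0.0
```

Request:
play_rows([
  [[-0.145, -0.054, 0.44, 0, 0, -0.109, -0.04], [-0.145, -0.054, 0.44, 0, 0, -0.109, -0.04], [-0.145, -0.054, 0.44, 0, 0, -0.109, -0.04], [-0.145, -0.054, 0.44, 0, 0, -0.109, -0.04], [-0.145, -0.054, 0.44, 0, 0, -0.109, -0.04], [-0.145, -0.054, 0.44, 0, 0, -0.109, -0.04], [-0.145, -0.054, 0.44, 0, 0, -0.109, -0.04]],
])

```text
time_s: 39.7
ee_pos: [0.6842, 0.044, 0.0906]
eef_rot: [3.142, 0.0, 2.979]
force: [-0.0, -0.7, -0.1]
grip_width: 0.0448
grip_force: 0.0
```

Request:
play_rows([
  [[0, 0, 0.2, 0, 0, 0, -0.04], [0, 0, 0.2, 0, 0, 0, -0.04], [0, 0, 0.272, 0, 0, 0, -0.04], [0, 0, 0.272, 0, 0, 0, -0.04], [0, 0, 0.272, 0, 0, 0, -0.04], [0, 0, 0.272, 0, 0, 0, -0.68], [0, 0, 0.272, 0, 0, 0, -0.68], [0, 0, 0.272, 0, 0, 0, -0.68], [0, 0, 0.272, 0, 0, 0, -0.68], [0, 0, 0.272, 0, 0, 0, -0.68]],
])

```text
time_s: 40.7
ee_pos: [0.6845, 0.0439, 0.0232]
eef_rot: [3.141, 0.001, 2.984]
force: [0.2, 1.6, 5.6]
grip_width: 0.0245
grip_force: 50.0
```

Request:
play_rows([
  [[0, 0, -0.512, 0, 0, 0, -0.68], [0, 0, -0.512, 0, 0, 0, -0.68], [0, 0, -0.512, 0, 0, 0, -0.68], [0, 0, -0.512, 0, 0, 0, -0.68]],
])

```text
time_s: 41.1
ee_pos: [0.6857, 0.0439, 0.1553]
eef_rot: [3.14, 0.007, 2.983]
force: [0.4, -0.5, -1.3]
grip_width: 0.0243
grip_force: 50.0
```

Request:
play_rows([
  [[0.69, -0.083, 0.08, 0, 0, 0.009, -0.68], [0.69, -0.083, 0.08, 0, 0, 0.009, -0.68], [0.69, -0.083, 0.08, 0, 0, 0.009, -0.68], [0.69, -0.083, 0.08, 0, 0, 0.009, -0.68], [0.69, -0.083, 0.08, 0, 0, 0.009, -0.68], [0.69, -0.083, 0.08, 0, 0, 0.009, -0.68]],
])

```text
time_s: 41.7
ee_pos: [0.5105, 0.0505, 0.1299]
eef_rot: [-3.141, -0.001, 2.927]
force: [0.5, 0.8, -1.8]
grip_width: 0.0243
grip_force: 50.0
```

```bash
python3 - <<'E'
from h import *
print(get_obs()["ee_pos"],get_obs()["eef_rot"],get_obs()["grip_width"])
W,c=wcloud(); cv2.imwrite("pics/w6.png",c["frame"][:,:,::-1]); np.save("w6.npy",W)
e1=np.array([np.cos(-.2164),np.sin(-.2164)]); P=W.reshape(-1,3); P=P[np.isfinite(P).all(1)&(P[:,2]>.118)&(P[:,2]<.14)]
d=P[:,:2]-[.5104,.0507]; m=abs(d@[-e1[1],e1[0]])<.02; s=d[m]@e1; print(len(s),np.percentile(s,[0,.5,2,10,50,99,100]),np.percentile(P[m][:,2],[5,50,95]))
E
```

```text
[0.51053182 0.05050091 0.12988115] [-3.14139164e+00 -6.15163811e-04  2.92701248e+00] 0.02427899202312023
10277 [-0.06941391 -0.06913243 -0.06781529 -0.06004639 -0.01912669  0.06500588
  0.0676501 ] [0.13009645 0.13120645 0.13235381]
```

Request:
play_rows([
  [[0, 0, 0.28, 0, 0, 0, -0.68], [0, 0, 0.28, 0, 0, 0, -0.68], [0, 0, 0.28, 0, 0, 0, -0.68], [0, 0, 0.368, 0, 0, 0, -0.68], [0, 0, 0.368, 0, 0, 0, -0.68], [0, 0, 0.368, 0, 0, 0, -0.68], [0, 0, 0.368, 0, 0, 0, -0.68], [0, 0, 0.368, 0, 0, 0, -0.3], [0, 0, 0.368, 0, 0, 0, -0.3], [0, 0, 0.368, 0, 0, 0, -0.3]],
])

```text
time_s: 42.75
ee_pos: [0.5107, 0.0506, 0.0388]
eef_rot: [3.141, 0.0, 2.927]
force: [0.4, -0.0, 0.1]
grip_width: 0.0329
grip_force: 0.0
```

Request:
play_rows([
  [[0, 0, -0.488, 0, 0, 0, -0.3], [0, 0, -0.488, 0, 0, 0, -0.3], [0, 0, -0.488, 0, 0, 0, -0.3], [0, 0, -0.488, 0, 0, 0, -0.3], [0, 0, -0.488, 0, 0, 0, -0.3]],
])

```text
time_s: 43.25
ee_pos: [0.5103, 0.0505, 0.16]
eef_rot: [-3.142, -0.0, 2.927]
force: [0.6, -0.4, -1.1]
grip_width: 0.0325
grip_force: 0.0
```

Request:
play_rows([
  [[-0.379, -0.247, -0.4, 0, 0, 0, -0.04], [-0.379, -0.247, -0.4, 0, 0, 0, -0.04], [-0.379, -0.247, -0.4, 0, 0, 0, -0.04], [-0.379, -0.247, -0.4, 0, 0, 0, -0.04], [-0.379, -0.247, -0.4, 0, 0, 0, -0.04], [-0.379, -0.247, -0.4, 0, 0, 0, -0.04], [-0.379, -0.247, -0.4, 0, 0, 0, -0.04]],
])

```text
time_s: 43.95
ee_pos: [0.5893, -0.0292, 0.259]
eef_rot: [-3.141, -0.002, 2.928]
force: [-0.7, 0.8, -0.7]
grip_width: 0.0451
grip_force: 0.0
```

```bash
cat >> h.py <<'E'
def tubes(W,c=(.4991,-.0006),ang=-.2164):
    """board-frame extents (mm) of things on the board, per layer"""
    e1=np.array([np.cos(ang),np.sin(ang)]); e2=np.array([-e1[1],e1[0]])
    P=W.reshape(-1,3); P=P[np.isfinite(P).all(1)]; d=P[:,:2]-c; A=np.c_[d@e1,d@e2,P[:,2]]*1000
    A=A[(abs(A[:,:2])<95).all(1)]
    for lo,hi in((10,20),(36,46),(60,70)):
        B=A[(A[:,2]>lo)&(A[:,2]<hi)]
        if len(B)<100: continue
        M=np.zeros((200,200),np.uint8); ij=(B[:,:2]+100).astype(int); M[ij[:,0],ij[:,1]]=1
        n,L,s,_=cv2.connectedComponentsWithStats(M); lab=L[ij[:,0],ij[:,1]]
        for k in range(1,n):
            Q=B[lab==k]
            if len(Q)>100:
                r=cv2.minAreaRect(Q[:,:2].astype(np.float32)); print("z%.0f"%np.median(Q[:,2]),len(Q),np.round(r[0],1),np.round(r[1],1),round(r[2],1),"ext",np.percentile(Q[:,0],[.3,99.7]).round(1),np.percentile(Q[:,1],[.3,99.7]).round(1))
E
python3 - <<'E'
from h import *
print(json.load(open("cmd.json")),get_obs()["ee_pos"])
W,c=wcloud(); np.save("w7.npy",W); tubes(W)
for q in detect(W,hi=.06): 
    if abs(q[2][1])<350: print(q[0],q[1],q[2].tolist(),q[3].tolist())
E
```

```text
[0.5899179374910953, -0.029924480653256147, 0.2599999999999999, 2.927230076757951] [ 0.58926003 -0.02922419  0.25895574]
z15 3634 [  0.1 -44.4] [149.4  61.2] 0.2 ext [-74.3  74.7] [-74.8 -14.1]
z15 374 [-47.   2.] [56. 10.] 0.1 ext [-75. -19.] [-3.  7.]
z15 1346 [-29.2  25.9] [31.8 92.7] 86.0 ext [-74.1  15.9] [ 8.3 40.6]
z14 112 [-46.5  -6. ] [34.9  3.7] 0.1 ext [-63.9 -29.1] [-7.9 -4.1]
z15 110 [-43.4  37.2] [ 6.4 24.9] 89.8 ext [-55.8 -31. ] [34.  40.4]
z15 246 [-3.5  9.5] [38.9 14.9] 0.2 ext [-22.9  16. ] [ 2. 17.]
z15 159 [ -6.4 -20. ] [22.6  9.9] 0.0 ext [-17.8   4.9] [-25.  -15.1]
z15 181 [ 6. -4.] [40.   9.9] 0.1 ext [-14.  26.] [-8.9  1. ]
z14 277 [ 25. -66.] [33.9 18.1] 0.1 ext [ 8.  41.9] [-75. -57.]
z15 1072 [41.2 17.9] [44.4 67. ] 88.7 ext [ 8.1 74.6] [-3.8 39.7]
z39 1521 [-25.7  52.2] [25.4 87.3] 89.9 ext [-68.9  16.9] [39.6 64.8]
z39 986 [43.2 51.5] [56.5 25.4] 0.5 ext [16.  71.3] [38.8 64.2]
643 28.3 [430.0, -307.4, 80.9, 28.4, -1.1] [430.1, -305.5, 80.3, 19.8, -0.1]
673 28.6 [429.2, -274.2, 80.4, 25.8, 0.5] [429.0, -274.7, 77.0, 19.4, -2.4]
3759 40.3 [428.7, -271.9, 162.8, 161.3, 76.1] [428.7, -271.9, 162.8, 161.3, 76.1]
981 25.8 [619.5, -241.8, 73.9, 27.5, 8.5] [616.2, -242.3, 67.2, 27.5, 8.5]
721 28.6 [430.3, -239.4, 80.6, 26.6, -0.9] [430.8, -239.8, 77.6, 19.3, -0.1]
737 25.8 [633.5, -141.9, 53.2, 25.9, 10.3] [633.5, -141.9, 53.1, 25.9, 10.3]
124 25.4 [717.0, -117.5, 27.1, 11.0, 11.4] [713.2, -118.1, 19.8, 10.8, 7.9]
1771 25.8 [682.9, -47.5, 126.1, 26.1, 10.1] [681.4, -47.7, 123.1, 26.1, 10.1]
14048 40.2 [499.0, -0.7, 150.8, 149.9, 77.6] [511.2, 50.0, 140.8, 25.9, -12.9]
1544 34.6 [417.4, 216.1, 61.2, 42.6, 3.1] [417.2, 216.3, 61.0, 42.2, 3.1]
1369 34.6 [413.5, 278.0, 61.0, 43.3, 3.0] [413.8, 278.4, 60.3, 42.6, 3.2]
2975 45.4 [415.5, 278.8, 222.5, 123.6, -87.2] [422.9, 279.3, 222.1, 108.7, -87.2]
1180 34.6 [411.0, 339.0, 61.0, 43.1, 3.5] [410.8, 339.5, 60.3, 42.3, 3.3]
```

```bash
python3 - <<'E'
from h import *
a=np.pi+.171; b=np.pi-.2164; x,y=.6905,-.0467; u,v=.4878,-.0519
plan([[(x,y,.09,a,45,6)],[(x,y,.04,a,45,2),(x,y,.022,a,45,3),(x,y,.022,a,15,5)],[(x,y,.15,a,15,4)],
[(u,v,.13,b,15,7)],[(u,v,.06,b,15,3),(u,v,.038,b,15,4),(u,v,.038,b,33,3)],[(u,v,.16,b,33,5)],[(.59,-.09,.26,b,45,6)]])
E
```

```text
CALL 6
[-0.407, 0.02, 0.68, 0, 0, -0.061, -0.04] x6
CALL 10
[-0, -0, 0.2, 0, 0, -0, -0.04] x2
[-0, -0, 0.272, 0, 0, -0, -0.04] x3
[-0, -0, 0.272, 0, 0, -0, -0.68] x5
CALL 4
[-0, -0, -0.512, 0, 0, -0, -0.68] x4
CALL 7
[0.802, 0.116, 0.08, 0, 0, 0.061, -0.68] x7
CALL 10
[0, -0, 0.28, 0, 0, 0, -0.68] x3
[0, -0, 0.368, 0, 0, 0, -0.68] x4
[0, -0, 0.368, 0, 0, 0, -0.3] x3
CALL 5
[0, -0, -0.488, 0, 0, 0, -0.3] x5
CALL 6
[-0.432, -0.062, -0.4, 0, 0, 0, -0.04] x6
```

Request:
play_rows([
  [[-0.407, 0.02, 0.68, 0, 0, -0.061, -0.04], [-0.407, 0.02, 0.68, 0, 0, -0.061, -0.04], [-0.407, 0.02, 0.68, 0, 0, -0.061, -0.04], [-0.407, 0.02, 0.68, 0, 0, -0.061, -0.04], [-0.407, 0.02, 0.68, 0, 0, -0.061, -0.04], [-0.407, 0.02, 0.68, 0, 0, -0.061, -0.04]],
])

```text
time_s: 44.6
ee_pos: [0.6899, -0.0463, 0.0898]
eef_rot: [3.141, -0.002, -2.973]
force: [0.7, -0.4, 1.2]
grip_width: 0.0451
grip_force: 0.0
```

Request:
play_rows([
  [[0, 0, 0.2, 0, 0, 0, -0.04], [0, 0, 0.2, 0, 0, 0, -0.04], [0, 0, 0.272, 0, 0, 0, -0.04], [0, 0, 0.272, 0, 0, 0, -0.04], [0, 0, 0.272, 0, 0, 0, -0.04], [0, 0, 0.272, 0, 0, 0, -0.68], [0, 0, 0.272, 0, 0, 0, -0.68], [0, 0, 0.272, 0, 0, 0, -0.68], [0, 0, 0.272, 0, 0, 0, -0.68], [0, 0, 0.272, 0, 0, 0, -0.68]],
])

```text
time_s: 45.6
ee_pos: [0.6907, -0.0466, 0.0231]
eef_rot: [3.142, 0.001, -2.973]
force: [-1.8, 2.8, 5.4]
grip_width: 0.0246
grip_force: 50.0
```

Request:
play_rows([
  [[0, 0, -0.512, 0, 0, 0, -0.68], [0, 0, -0.512, 0, 0, 0, -0.68], [0, 0, -0.512, 0, 0, 0, -0.68], [0, 0, -0.512, 0, 0, 0, -0.68]],
])

```text
time_s: 46.0
ee_pos: [0.692, -0.047, 0.1553]
eef_rot: [-3.139, 0.007, -2.973]
force: [-1.1, 1.0, -2.6]
grip_width: 0.0245
grip_force: 50.0
```

Request:
play_rows([
  [[0.802, 0.116, 0.08, 0, 0, 0.061, -0.68], [0.802, 0.116, 0.08, 0, 0, 0.061, -0.68], [0.802, 0.116, 0.08, 0, 0, 0.061, -0.68], [0.802, 0.116, 0.08, 0, 0, 0.061, -0.68], [0.802, 0.116, 0.08, 0, 0, 0.061, -0.68], [0.802, 0.116, 0.08, 0, 0, 0.061, -0.68], [0.802, 0.116, 0.08, 0, 0, 0.061, -0.68]],
])

```text
time_s: 46.7
ee_pos: [0.4888, -0.0519, 0.1302]
eef_rot: [-3.142, 0.0, 2.927]
force: [-0.1, -0.1, -2.1]
grip_width: 0.0247
grip_force: 50.0
```

```bash
cat >> h.py <<'E'
def held(ang,zt):
    o=get_obs(); W,c=wcloud(); e=np.array([np.cos(ang),np.sin(ang)]); P=W.reshape(-1,3); P=P[np.isfinite(P).all(1)&(P[:,2]>zt-.01)&(P[:,2]<zt+.01)]
    d=P[:,:2]-o["ee_pos"][:2]; m=abs(d@[-e[1],e[0]])<.02; s=d[m]@e; print(o["ee_pos"],o["eef_rot"][2],o["grip_width"],len(s),np.percentile(s,[0,.5,2,98,100]).round(4),np.percentile(P[m][:,2],[5,50,95]))
E
python3 -c "
from h import *
held(-.2164,.131)"
```

```text
[ 0.48884538 -0.05193916  0.13020733] 2.927093162000748 0.02474605161253965 10254 [-0.0696 -0.0693 -0.068   0.0629  0.0679] [0.13042502 0.13154837 0.13275332]
```

Request:
play_rows([
  [[0, 0, 0.28, 0, 0, 0, -0.68], [0, 0, 0.28, 0, 0, 0, -0.68], [0, 0, 0.28, 0, 0, 0, -0.68], [0, 0, 0.368, 0, 0, 0, -0.68], [0, 0, 0.368, 0, 0, 0, -0.68], [0, 0, 0.368, 0, 0, 0, -0.68], [0, 0, 0.368, 0, 0, 0, -0.68], [0, 0, 0.368, 0, 0, 0, -0.3], [0, 0, 0.368, 0, 0, 0, -0.3], [0, 0, 0.368, 0, 0, 0, -0.3]],
])

```text
time_s: 47.75
ee_pos: [0.4882, -0.0519, 0.0388]
eef_rot: [3.142, 0.001, 2.927]
force: [-0.2, -0.1, -0.1]
grip_width: 0.0326
grip_force: 0.0
```

Request:
play_rows([
  [[0, 0, -0.488, 0, 0, 0, -0.3], [0, 0, -0.488, 0, 0, 0, -0.3], [0, 0, -0.488, 0, 0, 0, -0.3], [0, 0, -0.488, 0, 0, 0, -0.3], [0, 0, -0.488, 0, 0, 0, -0.3]],
])

```text
time_s: 48.25
ee_pos: [0.4877, -0.0518, 0.16]
eef_rot: [-3.142, -0.0, 2.927]
force: [0.1, -1.1, -0.2]
grip_width: 0.0329
grip_force: 0.0
```

Request:
play_rows([
  [[-0.432, -0.062, -0.4, 0, 0, 0, -0.04], [-0.432, -0.062, -0.4, 0, 0, 0, -0.04], [-0.432, -0.062, -0.4, 0, 0, 0, -0.04], [-0.432, -0.062, -0.4, 0, 0, 0, -0.04], [-0.432, -0.062, -0.4, 0, 0, 0, -0.04], [-0.432, -0.062, -0.4, 0, 0, 0, -0.04], [-0.432, -0.062, -0.4, 0, 0, 0, -0.04]],
])

```text
time_s: 48.95
ee_pos: [0.5893, -0.0896, 0.259]
eef_rot: [-3.142, -0.003, 2.927]
force: [0.6, -0.6, -0.2]
grip_width: 0.0453
grip_force: 0.0
```

```bash
python3 - <<'E'
from h import *
print(json.load(open("cmd.json")),get_obs()["ee_pos"])
W,c=wcloud(); tubes(W)
for q in detect(W,hi=.06): 
    if abs(q[2][1])<350: print(q[0],q[1],q[2].tolist(),q[3].tolist())
E
```

```text
[0.5901118859298483, -0.08992185824834831, 0.2599999999999999, 2.927230076757951] [ 0.58929106 -0.08959223  0.25897021]
z15 6824 [0.3 1.4] [149.5  80.9] 0.1 ext [-73.8  74.8] [-38.2  40.1]
z14 106 [-28.4 -66.7] [44.8  2.5] 0.1 ext [-50.5  -6. ] [-67.9 -65.4]
z14 231 [ -7.6 -72.2] [60.8  6.2] 0.1 ext [-37.9  22.8] [-75.2 -69. ]
z40 1884 [-11.6 -52.7] [113.2  25.7] 0.1 ext [-68.   44.9] [-64.5 -39.9]
z39 2305 [ 0.8 52. ] [ 26.7 139.6] 89.7 ext [-68.3  70. ] [38.8 64.6]
z39 320 [ 57.9 -51.4] [25.8 21. ] 0.4 ext [45.  70.7] [-61.9 -40.8]
1471 28.5 [429.8, -290.7, 82.9, 58.7, -2.1] [430.7, -289.7, 80.7, 50.3, -1.4]
4130 40.3 [428.1, -272.2, 162.5, 162.4, 52.0] [428.1, -272.2, 162.5, 162.4, 52.0]
811 28.7 [431.8, -240.6, 78.4, 27.0, -0.0] [431.1, -240.4, 77.1, 20.5, 0.2]
1413 25.7 [635.0, -239.8, 105.6, 26.8, 7.9] [635.0, -239.8, 105.5, 26.8, 7.8]
1934 25.7 [675.9, -133.4, 140.4, 25.5, 11.7] [672.0, -134.3, 132.3, 25.2, 11.7]
13529 40.6 [499.4, -1.1, 149.9, 149.6, 77.8] [499.8, -0.8, 140.0, 130.9, -12.3]
1338 34.7 [417.4, 216.5, 60.8, 43.5, 3.2] [417.4, 216.5, 60.7, 43.5, 3.4]
2325 45.1 [416.7, 277.9, 221.2, 121.1, -87.2] [423.7, 278.4, 221.4, 107.6, -87.5]
1196 34.5 [413.6, 278.0, 60.8, 43.3, 3.2] [413.7, 277.9, 60.1, 42.5, 2.7]
967 34.6 [410.9, 339.2, 61.0, 43.6, 3.1] [410.9, 339.5, 61.0, 43.1, 3.1]
```

```bash
python3 - <<'E'
from h import *
a=np.pi+np.radians(11.7); b=1.3544; x,y=.6760,-.1333; u,v=.5504,-.0119
plan([[(x,y,.09,a,45,6)],[(x,y,.04,a,45,2),(x,y,.022,a,45,3),(x,y,.022,a,15,5)],[(x,y,.18,a,15,5)],
[(.62,-.08,.19,2.3,15,8)],[(u,v,.16,b,15,8)],[(u,v,.085,b,15,3),(u,v,.063,b,15,4),(u,v,.063,b,33,3)],[(u,v,.18,b,33,4)]])
E
```

```text
CALL 6
[-0.373, -0.096, 0.68, 0, 0, -0.067, -0.04] x6
CALL 10
[0.001, -0, 0.2, 0, 0, 0, -0.04] x2
[0.001, -0, 0.272, 0, 0, 0, -0.04] x3
[0.001, -0, 0.272, 0, 0, 0, -0.68] x5
CALL 5
[-0, -0, -0.632, 0, 0, 0, -0.68] x5
CALL 8
[0.175, 0.254, -0.04, 0, 0, 0.167, -0.68] x8
CALL 8
[0.389, -0.026, 0.12, 0, 0, 0.15, -0.68] x8
CALL 10
[-0, -0, 0.3, 0, 0, 0, -0.68] x3
[-0, -0, 0.388, 0, 0, 0, -0.68] x4
[-0, -0, 0.388, 0, 0, 0, -0.3] x3
CALL 4
[-0, -0, -0.468, 0, 0, 0, -0.3] x4
```

Request:
play_rows([
  [[-0.373, -0.096, 0.68, 0, 0, -0.067, -0.04], [-0.373, -0.096, 0.68, 0, 0, -0.067, -0.04], [-0.373, -0.096, 0.68, 0, 0, -0.067, -0.04], [-0.373, -0.096, 0.68, 0, 0, -0.067, -0.04], [-0.373, -0.096, 0.68, 0, 0, -0.067, -0.04], [-0.373, -0.096, 0.68, 0, 0, -0.067, -0.04]],
])

```text
time_s: 49.6
ee_pos: [0.6756, -0.133, 0.09]
eef_rot: [3.141, -0.001, -2.935]
force: [0.3, 0.3, 1.2]
grip_width: 0.045
grip_force: 0.0
```

Request:
play_rows([
  [[0.001, 0, 0.2, 0, 0, 0, -0.04], [0.001, 0, 0.2, 0, 0, 0, -0.04], [0.001, 0, 0.272, 0, 0, 0, -0.04], [0.001, 0, 0.272, 0, 0, 0, -0.04], [0.001, 0, 0.272, 0, 0, 0, -0.04], [0.001, 0, 0.272, 0, 0, 0, -0.68], [0.001, 0, 0.272, 0, 0, 0, -0.68], [0.001, 0, 0.272, 0, 0, 0, -0.68], [0.001, 0, 0.272, 0, 0, 0, -0.68], [0.001, 0, 0.272, 0, 0, 0, -0.68]],
])

```text
time_s: 50.6
ee_pos: [0.6762, -0.1333, 0.0231]
eef_rot: [-3.141, 0.001, -2.935]
force: [-1.7, 2.0, 6.3]
grip_width: 0.025
grip_force: 50.0
```

Request:
play_rows([
  [[0, 0, -0.632, 0, 0, 0, -0.68], [0, 0, -0.632, 0, 0, 0, -0.68], [0, 0, -0.632, 0, 0, 0, -0.68], [0, 0, -0.632, 0, 0, 0, -0.68], [0, 0, -0.632, 0, 0, 0, -0.68]],
])

```text
time_s: 51.1
ee_pos: [0.6763, -0.1334, 0.1816]
eef_rot: [-3.14, 0.002, -2.935]
force: [-0.1, 0.4, -3.0]
grip_width: 0.0248
grip_force: 50.0
```

Request:
play_rows([
  [[0.175, 0.254, -0.04, 0, 0, 0.167, -0.68], [0.175, 0.254, -0.04, 0, 0, 0.167, -0.68], [0.175, 0.254, -0.04, 0, 0, 0.167, -0.68], [0.175, 0.254, -0.04, 0, 0, 0.167, -0.68], [0.175, 0.254, -0.04, 0, 0, 0.167, -0.68], [0.175, 0.254, -0.04, 0, 0, 0.167, -0.68], [0.175, 0.254, -0.04, 0, 0, 0.167, -0.68], [0.175, 0.254, -0.04, 0, 0, 0.167, -0.68]],
])

```text
time_s: 51.9
ee_pos: [0.6193, -0.08, 0.1877]
eef_rot: [-3.139, -0.003, 2.296]
force: [-1.4, -0.2, -2.1]
grip_width: 0.0247
grip_force: 50.0
```

Request:
play_rows([
  [[0.389, -0.026, 0.12, 0, 0, 0.15, -0.68], [0.389, -0.026, 0.12, 0, 0, 0.15, -0.68], [0.389, -0.026, 0.12, 0, 0, 0.15, -0.68], [0.389, -0.026, 0.12, 0, 0, 0.15, -0.68], [0.389, -0.026, 0.12, 0, 0, 0.15, -0.68], [0.389, -0.026, 0.12, 0, 0, 0.15, -0.68], [0.389, -0.026, 0.12, 0, 0, 0.15, -0.68], [0.389, -0.026, 0.12, 0, 0, 0.15, -0.68], [0.389, -0.026, 0.12, 0, 0, 0.15, -0.68]],
])

```text
time_s: 52.8
ee_pos: [0.5502, -0.0118, 0.1595]
eef_rot: [-3.14, 0.0, 1.361]
force: [-0.7, -0.8, -2.3]
grip_width: 0.0245
grip_force: 50.0
```

```bash
python3 -c "
from h import *
print(json.load(open('cmd.json')))
held(1.3544,.161)"
```

```text
[0.5504631975967581, -0.011821190173765192, 0.17999999999999988, 1.3564337499630543]
[ 0.55015693 -0.01184501  0.15947823] 1.360568152031715 0.024497034859828713 10262 [-0.0666 -0.0652 -0.0622  0.0686  0.0703] [0.15982865 0.16091578 0.16213193]
```

Request:
play_rows([
  [[0, 0, 0.3, 0, 0, 0, -0.68], [0, 0, 0.3, 0, 0, 0, -0.68], [0, 0, 0.3, 0, 0, 0, -0.68], [0, 0, 0.388, 0, 0, 0, -0.68], [0, 0, 0.388, 0, 0, 0, -0.68], [0, 0, 0.388, 0, 0, 0, -0.68], [0, 0, 0.388, 0, 0, 0, -0.68], [0, 0, 0.388, 0, 0, 0, -0.3], [0, 0, 0.388, 0, 0, 0, -0.3], [0, 0, 0.388, 0, 0, 0, -0.3]],
])

```text
time_s: 53.85
ee_pos: [0.5507, -0.0119, 0.0639]
eef_rot: [3.141, -0.0, 1.356]
force: [0.7, 0.1, -0.5]
grip_width: 0.0332
grip_force: 0.0
```

Request:
play_rows([
  [[0, 0, -0.468, 0, 0, 0, -0.3], [0, 0, -0.468, 0, 0, 0, -0.3], [0, 0, -0.468, 0, 0, 0, -0.3], [0, 0, -0.468, 0, 0, 0, -0.3], [0, 0, -0.468, 0, 0, 0, -0.3]],
])

```text
time_s: 54.35
ee_pos: [0.5502, -0.0119, 0.1798]
eef_rot: [-3.141, 0.0, 1.356]
force: [0.1, -0.3, 0.1]
grip_width: 0.0328
grip_force: 0.0
```

```bash
python3 - <<'E'
from h import *
print(get_obs()["ee_pos"])
a=np.pi+np.radians(7.9); b=1.3544; x,y=.6525,-.2370; u,v=.4478,.0107
plan([[(.60,-.12,.2,2.4,45,8)],[(x-.07,y,.2,a,45,8)],[(x,y,.09,a,45,5)],[(x,y,.04,a,45,2),(x,y,.022,a,45,3),(x,y,.022,a,15,5)],[(x,y,.18,a,15,5)],
[(.56,-.09,.19,2.3,15,8)],[(u,v,.16,b,15,8)],[(u,v,.085,b,15,3),(u,v,.063,b,15,4),(u,v,.063,b,33,3)],[(u,v,.18,b,33,4)]])
E
```

```text
[ 0.55024086 -0.01185469  0.17980065]
CALL 8
[-0.381, 0.286, -0.08, 0, 0, -0.166, -0.04] x8
CALL 8
[-0.264, -0.392, -0, 0, 0, -0.14, -0.04] x8
CALL 5
[-0.277, -0.039, 0.44, 0, 0, -0, -0.04] x5
CALL 10
[-0, 0, 0.2, 0, 0, -0, -0.04] x2
[-0, 0, 0.272, 0, 0, -0, -0.04] x3
[-0, 0, 0.272, 0, 0, -0, -0.68] x5
CALL 5
[-0, 0, -0.632, 0, 0, -0, -0.68] x5
CALL 8
[0.285, 0.634, -0.04, 0, 0, 0.156, -0.68] x8
CALL 8
[0.599, -0.068, 0.12, 0, 0, 0.15, -0.68] x8
CALL 10
[0, 0, 0.3, 0, 0, 0, -0.68] x3
[0, 0, 0.388, 0, 0, 0, -0.68] x4
[0, 0, 0.388, 0, 0, 0, -0.3] x3
CALL 4
[0, 0, -0.468, 0, 0, 0, -0.3] x4
```

Request:
play_rows([
  [[-0.381, 0.286, -0.08, 0, 0, -0.166, -0.04], [-0.381, 0.286, -0.08, 0, 0, -0.166, -0.04], [-0.381, 0.286, -0.08, 0, 0, -0.166, -0.04], [-0.381, 0.286, -0.08, 0, 0, -0.166, -0.04], [-0.381, 0.286, -0.08, 0, 0, -0.166, -0.04], [-0.381, 0.286, -0.08, 0, 0, -0.166, -0.04], [-0.381, 0.286, -0.08, 0, 0, -0.166, -0.04], [-0.381, 0.286, -0.08, 0, 0, -0.166, -0.04]],
])

```text
time_s: 55.15
ee_pos: [0.5996, -0.1201, 0.1985]
eef_rot: [-3.14, -0.003, 2.402]
force: [-0.4, 0.4, 0.2]
grip_width: 0.0451
grip_force: 0.0
```

Request:
play_rows([
  [[-0.264, -0.392, 0, 0, 0, -0.14, -0.04], [-0.264, -0.392, 0, 0, 0, -0.14, -0.04], [-0.264, -0.392, 0, 0, 0, -0.14, -0.04], [-0.264, -0.392, 0, 0, 0, -0.14, -0.04], [-0.264, -0.392, 0, 0, 0, -0.14, -0.04], [-0.264, -0.392, 0, 0, 0, -0.14, -0.04], [-0.264, -0.392, 0, 0, 0, -0.14, -0.04], [-0.264, -0.392, 0, 0, 0, -0.14, -0.04]],
])

```text
time_s: 55.95
ee_pos: [0.5823, -0.2369, 0.1996]
eef_rot: [3.141, -0.001, -3.011]
force: [-0.4, -0.4, 1.3]
grip_width: 0.0453
grip_force: 0.0
```

```bash
python3 - <<'E'
from h import *
print(get_obs()["ee_pos"],get_obs()["eef_rot"])
W,c=wcloud(); tubes(W)
for q in detect(W,hi=.06): 
    if abs(q[2][1])<350: print(q[0],q[1],q[2].tolist(),q[3].tolist())
E
```

```text
[ 0.58232699 -0.23686575  0.19958311] [ 3.14092309e+00 -1.09950785e-03 -3.01116506e+00]
z14 3551 [-19.1   7.8] [ 67.7 110.5] 89.2 ext [-73.8  35.4] [-25.   40.8]
z14 1709 [  0.7 -29.1] [ 94.5 149.2] 89.8 ext [-73.1  74.8] [-76.   16.2]
z39 1866 [-15.1 -53. ] [108.1  27.2] 0.6 ext [-68.6  38.1] [-66.  -40.3]
z39 1210 [-15.1  51.3] [ 26.4 107.6] 89.6 ext [-68.   38.3] [38.4 64.3]
z41 205 [ 53.7 -64.7] [11.7 24.5] 88.3 ext [41.5 65.5] [-70.6 -58.8]
z64 2205 [53.7 -0.8] [140.4  25.8] 89.8 ext [40.8 66.2] [-70.3  68.5]
8930 40.0 [433.6, -270.9, 162.9, 150.3, -77.3] [439.2, -270.7, 163.0, 140.3, -83.4]
1331 28.5 [431.2, -241.3, 78.9, 28.3, 0.5] [431.1, -241.2, 78.6, 21.5, 0.1]
2254 25.6 [640.1, -239.7, 115.5, 25.0, 7.7] [640.2, -239.7, 115.5, 24.9, 7.6]
5094 41.7 [499.3, -2.0, 150.1, 150.0, 77.3] [499.4, -1.7, 140.8, 138.5, -12.8]
5640 40.2 [485.1, 22.7, 113.5, 91.8, -13.7] [495.5, 53.4, 107.7, 27.7, -12.7]
```

Request:
play_rows([
  [[-0.277, -0.039, 0.44, 0, 0, 0, -0.04], [-0.277, -0.039, 0.44, 0, 0, 0, -0.04], [-0.277, -0.039, 0.44, 0, 0, 0, -0.04], [-0.277, -0.039, 0.44, 0, 0, 0, -0.04], [-0.277, -0.039, 0.44, 0, 0, 0, -0.04]],
])

```text
time_s: 56.5
ee_pos: [0.6522, -0.2371, 0.0908]
eef_rot: [3.141, -0.0, -3.006]
force: [0.5, -0.8, 1.8]
grip_width: 0.045
grip_force: 0.0
```

Request:
play_rows([
  [[0, 0, 0.2, 0, 0, 0, -0.04], [0, 0, 0.2, 0, 0, 0, -0.04], [0, 0, 0.272, 0, 0, 0, -0.04], [0, 0, 0.272, 0, 0, 0, -0.04], [0, 0, 0.272, 0, 0, 0, -0.04], [0, 0, 0.272, 0, 0, 0, -0.68], [0, 0, 0.272, 0, 0, 0, -0.68], [0, 0, 0.272, 0, 0, 0, -0.68], [0, 0, 0.272, 0, 0, 0, -0.68], [0, 0, 0.272, 0, 0, 0, -0.68]],
])

```text
time_s: 57.5
ee_pos: [0.6527, -0.2372, 0.0231]
eef_rot: [-3.141, 0.001, -3.004]
force: [-2.1, 0.9, 6.2]
grip_width: 0.0243
grip_force: 50.0
```

Request:
play_rows([
  [[0, 0, -0.632, 0, 0, 0, -0.68], [0, 0, -0.632, 0, 0, 0, -0.68], [0, 0, -0.632, 0, 0, 0, -0.68], [0, 0, -0.632, 0, 0, 0, -0.68], [0, 0, -0.632, 0, 0, 0, -0.68]],
])

```text
time_s: 58.0
ee_pos: [0.6528, -0.2373, 0.1818]
eef_rot: [-3.14, 0.002, -3.004]
force: [-0.8, 0.9, -2.2]
grip_width: 0.0245
grip_force: 50.0
```

Request:
play_rows([
  [[0.285, 0.634, -0.04, 0, 0, 0.156, -0.68], [0.285, 0.634, -0.04, 0, 0, 0.156, -0.68], [0.285, 0.634, -0.04, 0, 0, 0.156, -0.68], [0.285, 0.634, -0.04, 0, 0, 0.156, -0.68], [0.285, 0.634, -0.04, 0, 0, 0.156, -0.68], [0.285, 0.634, -0.04, 0, 0, 0.156, -0.68], [0.285, 0.634, -0.04, 0, 0, 0.156, -0.68], [0.285, 0.634, -0.04, 0, 0, 0.156, -0.68]],
])

```text
time_s: 58.8
ee_pos: [0.5594, -0.0897, 0.188]
eef_rot: [-3.139, -0.003, 2.298]
force: [0.9, -0.5, -0.9]
grip_width: 0.025
grip_force: 50.0
```

Request:
play_rows([
  [[0.599, -0.068, 0.12, 0, 0, 0.15, -0.68], [0.599, -0.068, 0.12, 0, 0, 0.15, -0.68], [0.599, -0.068, 0.12, 0, 0, 0.15, -0.68], [0.599, -0.068, 0.12, 0, 0, 0.15, -0.68], [0.599, -0.068, 0.12, 0, 0, 0.15, -0.68], [0.599, -0.068, 0.12, 0, 0, 0.15, -0.68], [0.599, -0.068, 0.12, 0, 0, 0.15, -0.68], [0.599, -0.068, 0.12, 0, 0, 0.15, -0.68], [0.599, -0.068, 0.12, 0, 0, 0.15, -0.68], [0.599, -0.068, 0.12, 0, 0, 0.15, -0.68]],
])

```text
time_s: 59.8
ee_pos: [0.4476, 0.0105, 0.16]
eef_rot: [-3.141, 0.0, 1.358]
force: [-0.2, -0.3, -2.5]
grip_width: 0.0246
grip_force: 50.0
```

```bash
python3 -c "
from h import *
print(json.load(open('cmd.json')))
held(1.3544,.161)"
```

```text
[0.44776037274242264, 0.010600721428732127, 0.17999999999999988, 1.3564337499630548]
[0.44762789 0.0105423  0.15996711] 1.3582980872166102 0.024606116107170048 10247 [-0.0668 -0.0653 -0.0621  0.0686  0.0702] [0.16033809 0.16143212 0.16259142]
```

Request:
play_rows([
  [[0, 0, 0.3, 0, 0, 0, -0.68], [0, 0, 0.3, 0, 0, 0, -0.68], [0, 0, 0.3, 0, 0, 0, -0.68], [0, 0, 0.388, 0, 0, 0, -0.68], [0, 0, 0.388, 0, 0, 0, -0.68], [0, 0, 0.388, 0, 0, 0, -0.68], [0, 0, 0.388, 0, 0, 0, -0.68], [0, 0, 0.388, 0, 0, 0, -0.3], [0, 0, 0.388, 0, 0, 0, -0.3], [0, 0, 0.388, 0, 0, 0, -0.3]],
])

```text
time_s: 60.85
ee_pos: [0.448, 0.0106, 0.0638]
eef_rot: [3.141, -0.0, 1.356]
force: [-0.4, -0.0, 0.5]
grip_width: 0.0328
grip_force: 0.0
```

Request:
play_rows([
  [[0, 0, -0.468, 0, 0, 0, -0.3], [0, 0, -0.468, 0, 0, 0, -0.3], [0, 0, -0.468, 0, 0, 0, -0.3], [0, 0, -0.468, 0, 0, 0, -0.3], [0, 0, -0.468, 0, 0, 0, -0.3]],
])

```text
time_s: 61.35
ee_pos: [0.4476, 0.0106, 0.1799]
eef_rot: [-3.141, 0.0, 1.356]
force: [0.5, -0.5, 0.0]
grip_width: 0.033
grip_force: 0.0
```

Request:
play_rows([
  [[-0.583, 0.332, -0.56, 0, 0, 0, 0.5], [-0.583, 0.332, -0.56, 0, 0, 0, 0.5], [-0.583, 0.332, -0.56, 0, 0, 0, 0.5], [-0.583, 0.332, -0.56, 0, 0, 0, 0.5], [-0.583, 0.332, -0.56, 0, 0, 0, 0.5], [-0.583, 0.332, -0.56, 0, 0, 0, 0.5], [-0.583, 0.332, -0.56, 0, 0, 0, 0.5]],
])

```text
time_s: 62.05
ee_pos: [0.4976, -0.1491, 0.3183]
eef_rot: [-3.139, -0.001, 1.356]
force: [-0.2, 0.4, -0.8]
grip_width: 0.0701
grip_force: 0.0
```

```bash
python3 - <<'E'
from h import *
W,c=wcloud(); tubes(W); cv2.imwrite("pics/w9.png",c["frame"][:,:,::-1])
c=camera("scene"); cv2.imwrite("pics/s9.png",cv2.resize(c["frame"][100:352,150:486,::-1],None,fx=2.2,fy=2.2))
E
```

```text
z15 105 [-1.3 16.1] [23.8 12.8] 88.8 ext [-7.5  4.9] [ 4.  27.9]
z39 232 [-28.4  51.5] [25.1 21.4] 88.1 ext [-39.2 -17.3] [39.  64.3]
z39 142 [-16.6 -52.7] [10.3 35.1] 78.7 ext [-33.9  -0.2] [-60.7 -45.2]
z40 116 [-8.9 51.5] [13.7 23.3] 0.6 ext [-15.8  -2.1] [39.9 63.2]
z65 640 [-51.5 -44. ] [26.  51.3] 1.7 ext [-64.1 -38.6] [-69.6 -18.2]
z65 1185 [-51.   25.1] [90.3 26.4] 89.0 ext [-64.  -38.3] [-18.9  69.8]
z65 325 [49.2  7.5] [15.1 66.9] 0.1 ext [41.7 56.8] [-25.9  40.7]
z64 143 [ 55.  -22.5] [32.7 13.9] 89.9 ext [48. 62.] [-38.8  -6.2]
z64 321 [57.1 38.5] [16.6 61.7] 8.0 ext [48.1 65.8] [ 7.  68.9]
z64 151 [61.9 13.9] [37.8  7.8] 89.4 ext [58.1 65.9] [-4.9 32.8]
```

View pics/w9.png

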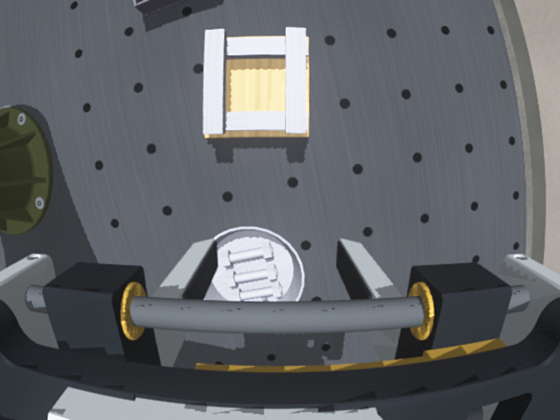

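View pics/s9.png

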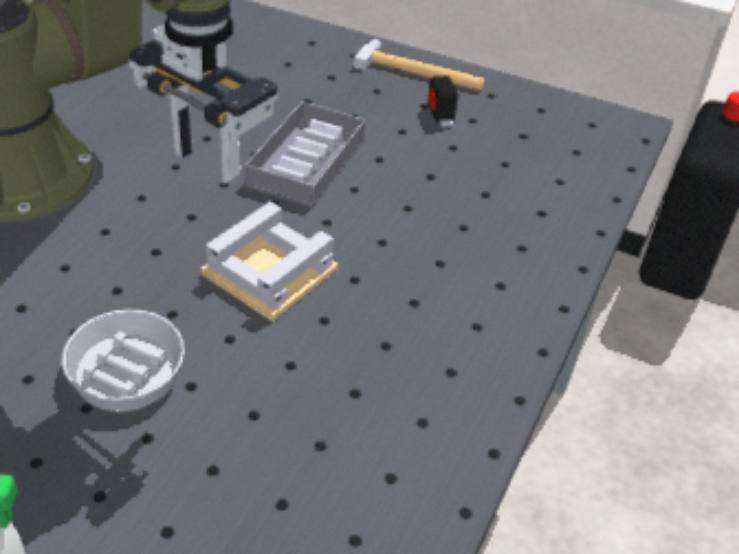

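The pictures show three studs in the dish (250,270), three V-blocks in the tray, and the crosswise stack squarely on the board (255,80). Every tube sits at about ±52 mm and is centred. The tape measure, hammer and spray bottle look untouched. I hand the job in now.

```bash
python3 -c "
from station import workorder
print(workorder.hand_in())"
```

```text
the job is handed in; nothing more can be done
None
```

I handed the job in at about 62 s: all three studs are in the dish, all three V-blocks are in the tray, and the four tubes are stacked crosswise on the board, each within about 2 mm of centred and 1 cm from its edge; the hand-in returned no verdict.

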